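# Clear the baking bench: nest the moulds, house the scraper, log the batch

## Task

Clear the bench after the batch: nest all the little dark baking moulds one inside another, upright, in a single stack standing in the white ceramic stand, and move the bench scraper from the draining rack into the slot of the wooden block, pushed fully down. When all that is done, press the batch counter's black plunger all the way down and let it come back up. Leave the jar and the shaker where they are.

Things in the scene. Friction and masses are not known exactly. Their poses are not given: they have to be found in the camera images.
- mould1: dark steel tapered mould, open end up, one of 4 to 6 alike (None: absent). 45 mm tall, 80 g; outside radius 20 at the foot, 31 at height 37, then an upright rim band of radius 34 up to 45; mouth radius 31 inside, inner floor 14 above the underside: one set in another rests 14 higher with 1-2 mm of play. Origin: centre of the underside, z up
- mould2: dark steel tapered mould, open end up, one of 4 to 6 alike (None: absent). 45 mm tall, 80 g; outside radius 20 at the foot, 31 at height 37, then an upright rim band of radius 34 up to 45; mouth radius 31 inside, inner floor 14 above the underside: one set in another rests 14 higher with 1-2 mm of play. Origin: centre of the underside, z up
- mould3: dark steel tapered mould, open end up, one of 4 to 6 alike (None: absent). 45 mm tall, 80 g; outside radius 20 at the foot, 31 at height 37, then an upright rim band of radius 34 up to 45; mouth radius 31 inside, inner floor 14 above the underside: one set in another rests 14 higher with 1-2 mm of play. Origin: centre of the underside, z up
- mould4: dark steel tapered mould, open end up, one of 4 to 6 alike (None: absent). 45 mm tall, 80 g; outside radius 20 at the foot, 31 at height 37, then an upright rim band of radius 34 up to 45; mouth radius 31 inside, inner floor 14 above the underside: one set in another rests 14 higher with 1-2 mm of play. Origin: centre of the underside, z up
- mould5: dark steel tapered mould, open end up, one of 4 to 6 alike (None: absent). 45 mm tall, 80 g; outside radius 20 at the foot, 31 at height 37, then an upright rim band of radius 34 up to 45; mouth radius 31 inside, inner floor 14 above the underside: one set in another rests 14 higher with 1-2 mm of play. Origin: centre of the underside, z up
- mould6: dark steel tapered mould, open end up, one of 4 to 6 alike (None: absent). 45 mm tall, 80 g; outside radius 20 at the foot, 31 at height 37, then an upright rim band of radius 34 up to 45; mouth radius 31 inside, inner floor 14 above the underside: one set in another rests 14 higher with 1-2 mm of play. Origin: centre of the underside, z up
- dish: white ceramic stand for the stack of moulds, fixed to the bench: a shallow open cup 32 tall, 76 across at its rim, inside radius 25 at its flat floor (5 above the bench) and 33 at the mouth. The lowest mould stands in it, loosely, its rim band 10 above the stand. Origin: centre of its underside
- dish_floor (a point): centre of the stand's inner floor
- scraper: bench scraper standing blade down in the rack: a flat steel blade 3 thick (x), 90 wide (y), 74 tall, and along its top a dark wooden handle 22 thick (x), 96 long (y), from 70 to 96 above the blade's lower edge. Weighs 140 g. Origin: middle of the blade's lower edge; z up. Leans up to 0.07 rad in the rack
- rack: low metal draining rack, 74 (x) by 112 (y), 50 tall, fixed: four upright aluminium plates with slots along y between them; the scraper stands in the middle slot (6 wide, floor 6 above the bench). Origin: centre of its underside
- block: solid light-wood scraper block, 68 (x) by 124 (y), 60 tall, fixed, with one slot from above: 8 wide (x), 98 long (y), 52 deep. Origin: centre of its underside; z up. With the scraper home, the lower edge of the handle is 18 above the block's top
- slot_floor (a point): centre of the slot's floor in the wooden block, 8 above the bench, axes as the block's
- tally: batch counter: a white box 90 by 90, 45 tall, fixed, with a black mushroom plunger upright in the middle of its top. Origin: centre of its underside
- plunger (a joint): travel of the batch counter's plunger in m: 0 up at rest, 0.020 fully pressed down. Sprung, it comes back by itself: 2.5 N to start it, 7.5 N at the bottom, where a hard stop is felt
- plunger_top (a point): centre of the top face of the plunger's black cap (38 across, 10 thick), 85 above the bench at rest
- jar: glass jar with a flat steel lid, 58 across, 85 tall, closed; a bystander. Origin: centre of its underside
- shaker: small aluminium sugar shaker with a domed top, 38 across, 70 tall; a bystander. Origin: centre of its underside

How it is judged:
By the outcome, as a careful person would: the job done as asked, in the order asked, and still so for the second after the job is handed in, with the robot touching nothing.
Of mould1, mould2, mould3, mould4, mould5, mould6 only 4 to 6 are there at a start; the rules pass over those that are not, and their reading is None.
At some moment in a run one of mould1, mould2, mould3, mould4, mould5, mould6 may be knocked a few centimetres aside while the robot is not near it.
It also fails if it takes over 210 s, if anything falls off the work surface, if the arm or the gripper's body presses on something with over 40 N, if the wrist force passes 120 N, or if a joint passes its speed limit or range.

## Robot

A 6-joint arm with a two-finger parallel gripper is mounted at the origin on the work surface. World frame = base frame: x ahead of the robot, y to its left, z up, the work surface at z = 0. Lengths are in m, angles in degrees, forces in N, time in s.
With the tool pointing down it reaches from about 0.25 to 0.725 m from the base axis. Payload 4 kg.
Tool frame: the origin (TCP) lies between the finger pads; the fingertips stand 25 mm ahead of it and the grasp point (between the pads) lies 6 mm ahead of it; z points along the fingers, y is the direction in which the jaws open and shut (so a half turn about z gives the same grasp; the last joint's range is limited). The gripper opens to 85 mm and grips with 20 to 120 N. Pads are 22 mm wide; open, the fingers measure 114 mm over their backs; the gripper's body (76 mm by 85 mm) begins 54 mm behind the grasp point. The pads swing forward as they close: fully open they stand 13 mm farther back than shut.
Start: joints at [66.75, 13.785, 0.286, 76.501, 0, 90], TCP at [0.197, 0.459, 0.256] pointing down, gripper open.
Joint ranges: [-155.79, 155.79], [-60.16, 107.12], [-62.33, 73.08], [-114, 123.19], [-81.49, 82.49], [-180, 180]. Speed limits (degrees/s): [159.86, 159.86, 180, 180, 180, 180].

## Interface

Orientations are given as a 3x3 rotation matrix whose columns are the frame's x, y, z axes.
In Python, from bench import arm gives the robot as it stands.
- The arm moves only by the shell command python3 -m pendant 'ROWS' [FORCE]. ROWS is JSON, one flat list of numbers, 7 for each row, row after row: the turn, a rotation vector about the tool's x, y, z in degrees, then the shift along the tool's x, y, z in m, then the finger opening in m, from 0 to 0.0854. A call has 1 to 8 rows; each row is the pose to reach, as a shift and turn from the pose measured when the call began, along the tool's axes at that moment; what a row does not reach only later rows make up. A row lasts 1/12 s, in which the tool goes at most 41.7 mm and 7.16 degrees, less where a joint would pass 70% of its speed; a pose out of reach is approached as far as the arm can. A call with a gripper value outside its range is refused whole. The fingers move at their own pace and stop on an object; FORCE is the grip in N (left out, the last holds). Time passes only in rows, so rows that repeat a pose let the fingers close. It gives the time, the measured TCP pose, the force and the opening at its end, in the units of the state.
- arm.observe(): the state, without advancing time (a new reading comes with each control period).
- arm.snapshot(name): name is "scene" or "top" or "wrist"; returns a dict with "img" (400x640x3 uint8, red, green, blue), "K" (3x3 intrinsics, pixels), "view" (4x4, takes a point from world to camera coordinates). Camera axes: x right, y down, z forward; pixel columns grow to the right and rows downward; lengths in m; the calibration is good to about 2 mm. A picture is of the moment at which its call begins. There is no depth.
- arm.close_job(): hands the job in, once; it reports no verdict.
The state is a dict: "time_s": time; "joint_positions": joint angles; "qd": joint speeds; "joint_efforts": joint torques, N m; "tcp_pos": TCP position; "eef_rot": TCP orientation; "contact_force": force on the tool from outside, world axes, zero at the start; "ft_torque": the same for the moment, N m; "width": finger opening in m.
Only numpy, scipy, OpenCV 4.12 (cv2) and the standard library are available. Lean on these libraries where they do the work, as an engineer would, in place of code of your own. Each camera call takes 0.05 s, during which the arm holds its last target.

## Working session

There is one attempt and no reset: what is moved stays moved. The work goes in short steps, Python scripts to look and compute and a shell command to move; the robot and the scene stay as the last step left them, time stands still between calls to the robot, and variables do not carry over. Pictures are saved under pics/ and viewed, and the job is handed in when it is done.

```bash
ls; mkdir -p pics
python3 - <<'E'
from bench import arm
import cv2
s=arm.observe();print(s)
for n in("scene","top","wrist"):
    d=arm.snapshot(n);cv2.imwrite(f"pics/a_{n}.png",d["img"][:,:,::-1]);print(n,d["K"].tolist(),d["view"].round(4).tolist())
E
```

```text
pics
{'time_s': 0.0, 'joint_positions': array([6.67517539e+01, 1.38320370e+01, 2.12352353e-01, 7.65015746e+01,
       2.49762565e-04, 8.99991611e+01]), 'qd': array([-0.05508384, -0.10328973, -0.05177862, -0.06373116,  0.01781963,
       -0.03430131]), 'joint_efforts': array([-9.21040300e-04, -3.72317648e+01,  2.52410066e+01,  1.69096986e-02,
        8.56879069e-05,  1.85183256e-05]), 'tcp_pos': array([0.19712382, 0.45885993, 0.25540525]), 'eef_rot': array([[-9.18809069e-01,  3.94701395e-01, -8.39370137e-04],
       [ 3.94702287e-01,  9.18807015e-01, -1.94280796e-03],
       [ 4.39015676e-06, -2.11637089e-03, -9.99997760e-01]]), 'contact_force': array([0.25127893, 0.03552295, 0.23670446]), 'ft_torque': array([-0.04149134, -0.01360808,  0.00855151]), 'width': 0.08545242508650963}
scene [[491.6115561379747, 0.0, 318.2038908669222], [0.0, 491.6115561379747, 202.34444097303864], [0.0, 0.0, 1.0]] [[0.2391, 0.9708, 0.0184, -0.1211], [0.7044, -0.1604, -0.6915, -0.348], [-0.6683, 0.1783, -0.7222, 1.5269], [0.0, 0.0, 0.0, 1.0]]
top [[474.53063663719973, 0.0, 318.14152109752956], [0.0, 474.53063663719973, 196.40327831605015], [0.0, 0.0, 1.0]] [[-0.0147, -0.9999, -0.0055, 0.0216], [-0.9987, 0.0149, -0.0488, 0.5604], [0.0489, 0.0048, -0.9988, 1.3945], [0.0, 0.0, 0.0, 1.0]]
wrist [[282.89535543748127, 0.0, 316.5383502151829], [0.0, 282.89535543748127, 200.42568944661542], [0.0, 0.0, 1.0]] [[0.3951, 0.9186, -0.0024, -0.4981], [0.8825, -0.3788, 0.2789, -0.0369], [0.2553, -0.1123, -0.9603, 0.3798], [0.0, 0.0, 0.0, 1.0]]
```

View pics/a_scene.png

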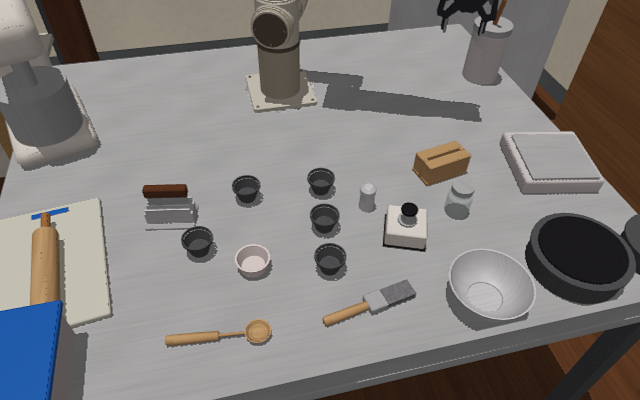

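View pics/a_top.png

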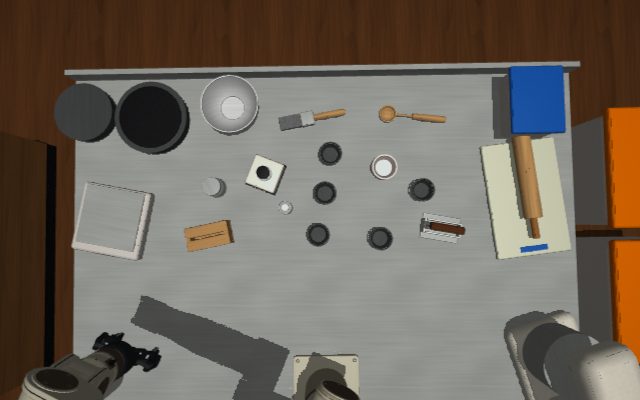

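View pics/a_wrist.png

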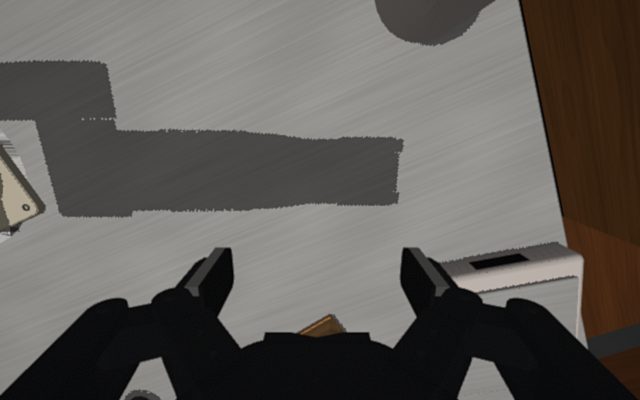

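The bench holds 5 moulds, at top-view pixels (329,153), (324,193), (317,234), (379,238) and (421,189). The stand is at (384,167), the rack and scraper at (442,228), the block at (209,236), and the tally at (265,173). Next I'll measure them.

```bash
cat > h.py <<'E'
import numpy as np, cv2
from bench import arm
def ray(d,uv):
    V=d["view"];R=V[:3,:3];c=-R.T@V[:3,3]
    v=R.T@np.linalg.inv(d["K"])@np.array([uv[0],uv[1],1.]);return c,v/np.linalg.norm(v)
def onz(d,uv,z):
    c,v=ray(d,uv);return c+v*(z-c[2])/v[2]
def tri(obs):
    A=np.zeros((3,3));b=np.zeros(3)
    for d,uv in obs:
        c,v=ray(d,uv);P=np.eye(3)-np.outer(v,v);A+=P;b+=P@c
    X=np.linalg.solve(A,b)
    return X,max(np.linalg.norm((np.eye(3)-np.outer(ray(d,u)[1],ray(d,u)[1]))@(X-ray(d,u)[0])) for d,u in obs)
def proj(d,X):
    p=d["view"][:3,:3]@X+d["view"][:3,3];q=d["K"]@p;return q[:2]/q[2]
def blobs(img,lo,hi,amin,amax,roi=None):
    """grey-range mask blobs -> (contour area, ellipse)"""
    h=cv2.cvtColor(img,cv2.COLOR_RGB2HSV)
    m=cv2.inRange(h,np.array(lo),np.array(hi))
    if roi is not None:
        k=np.zeros_like(m);x0,y0,x1,y1=roi;k[y0:y1,x0:x1]=255;m&=k
    m=cv2.morphologyEx(m,cv2.MORPH_CLOSE,np.ones((3,3),np.uint8))
    out=[]
    for c in cv2.findContours(m,cv2.RETR_EXTERNAL,cv2.CHAIN_APPROX_NONE)[0]:
        a=cv2.contourArea(c)
        if amin<a<amax and len(c)>5: out.append((a,cv2.fitEllipse(cv2.convexHull(c)) if len(cv2.convexHull(c))>5 else cv2.fitEllipse(c),cv2.boundingRect(c)))
    return out,m
def rel(target,yaw_y=None,s=None):
    """shift in tool axes to world target, turn about tool z (deg) so tool y lies along world angle yaw_y (mod 180); tilt fix too"""
    s=s or arm.observe();R=s["eef_rot"];p=s["tcp_pos"]
    sh=R.T@(np.array(target)-p)
    from scipy.spatial.transform import Rotation as Ro
    if yaw_y is None: yaw_y=np.degrees(np.arctan2(R[1,1],R[0,1]))
    best=None
    for k in(0,180):
        a=np.radians(yaw_y+k);y=np.array([np.cos(a),np.sin(a),0]);z=np.array([0,0,-1.]);x=np.cross(y,z)
        w=Ro.from_matrix(R.T@np.stack([x,y,z],1)).as_rotvec(degrees=True)
        if best is None or np.linalg.norm(w)<np.linalg.norm(best): best=w
    print("turn",best.round(2),"shift",sh.round(4),"| tcp",p.round(4),"w",round(s["width"],4),"t",round(s["time_s"],2),"j6",s["joint_positions"][5].round(1))
E
python3 - <<'E'
from h import *
T=arm.snapshot("top");S=arm.snapshot("scene")
bt,m=blobs(T["img"],(0,0,0),(179,255,85),150,1200,(250,130,450,260))
bs,m2=blobs(S["img"],(0,0,0),(179,255,80),150,2500,(170,150,360,290))
cv2.imwrite("pics/m.png",np.hstack([m,m2]))
for b in bt:print("T",b,onz(T,b[1][0],.045).round(4))
for b in bs:print("S",b,onz(S,b[1][0],.045).round(4))
cv2.imwrite("pics/tz.png",cv2.resize(T["img"][130:265,180:480,::-1],None,fx=2.6,fy=2.6,interpolation=2))
cv2.imwrite("pics/sz.png",cv2.resize(S["img"][140:290,130:360,::-1],None,fx=3.4,fy=3.4,interpolation=2))
E
```

```text
T (434.5, ((379.12652587890625, 237.64602661132812), (23.048364639282227, 25.678924560546875), 107.31871795654297), (367, 227, 26, 23)) [ 0.4373 -0.1612  0.045 ]
T (389.0, ((317.2604064941406, 233.95375061035156), (22.408470153808594, 23.626317977905273), 146.66790771484375), (306, 223, 23, 23)) [0.4505 0.0172 0.045 ]
T (213.5, ((434.43304443359375, 226.6767578125), (26.50295066833496, 30.543867111206055), 94.9879379272461), (420, 218, 30, 15)) [ 0.4666 -0.3215  0.045 ]
T (387.5, ((323.96728515625, 192.74087524414062), (22.49211311340332, 23.381980895996094), 73.46363830566406), (313, 182, 23, 23)) [ 0.5695 -0.004   0.045 ]
T (446.0, ((420.8587341308594, 189.38400268554688), (23.07882308959961, 26.607608795166016), 88.82967376708984), (408, 178, 27, 23)) [ 0.5751 -0.2851  0.045 ]
T (400.5, ((329.3096008300781, 153.52542114257812), (22.39952850341797, 24.518949508666992), 39.45949172973633), (318, 142, 24, 23)) [ 0.6837 -0.0213  0.045 ]
S (721.5, ((329.2837829589844, 258.9512023925781), (31.071043014526367, 32.8244743347168), 33.02030944824219), (315, 243, 31, 33)) [ 0.6997 -0.0247  0.045 ]
S (711.5, ((197.40200805664062, 241.38650512695312), (31.11634063720703, 32.076168060302734), 143.11105346679688), (182, 226, 32, 32)) [ 0.5911 -0.287   0.045 ]
S (616.0, ((323.9411315917969, 217.8625030517578), (28.442148208618164, 30.071048736572266), 10.998764038085938), (310, 204, 29, 30)) [ 0.586  -0.0071  0.045 ]
S (548.5, ((246.32957458496094, 188.57347106933594), (27.049816131591797, 29.09070587158203), 143.38731384277344), (232, 176, 29, 28)) [ 0.4549 -0.163   0.045 ]
S (531.5, ((320.00408935546875, 181.32391357421875), (26.482954025268555, 28.78702735900879), 25.5748291015625), (308, 168, 26, 28)) [0.4693 0.0128 0.045 ]
```

View pics/tz.png

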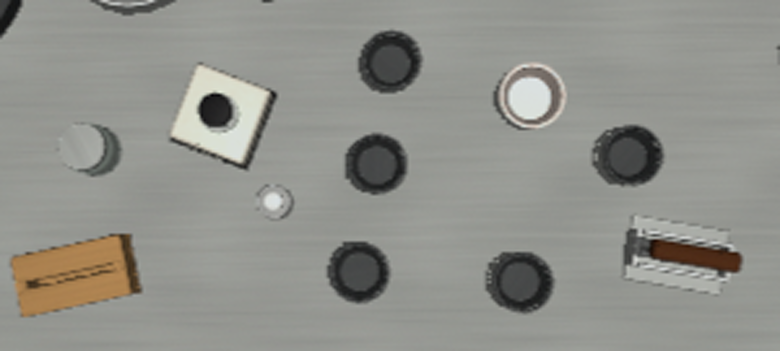

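View pics/sz.png

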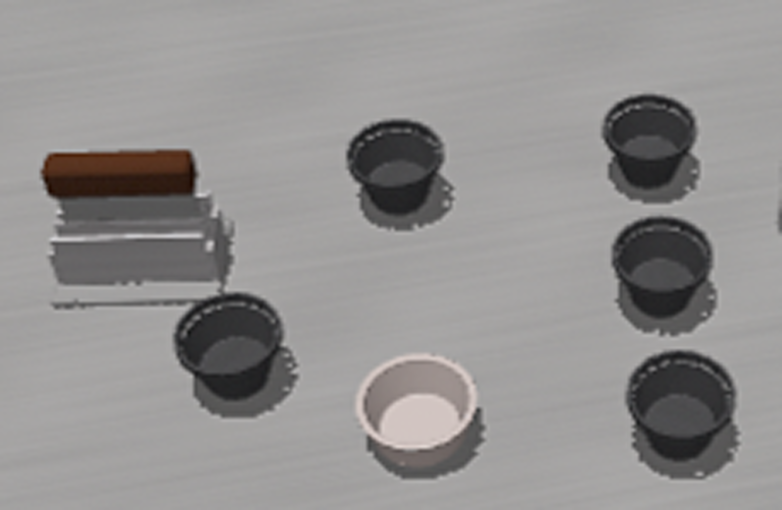

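```bash
ls pics
```

```text
a_scene.png
a_top.png
a_wrist.png
m.png
sz.png
tz.png
```

View pics/m.png

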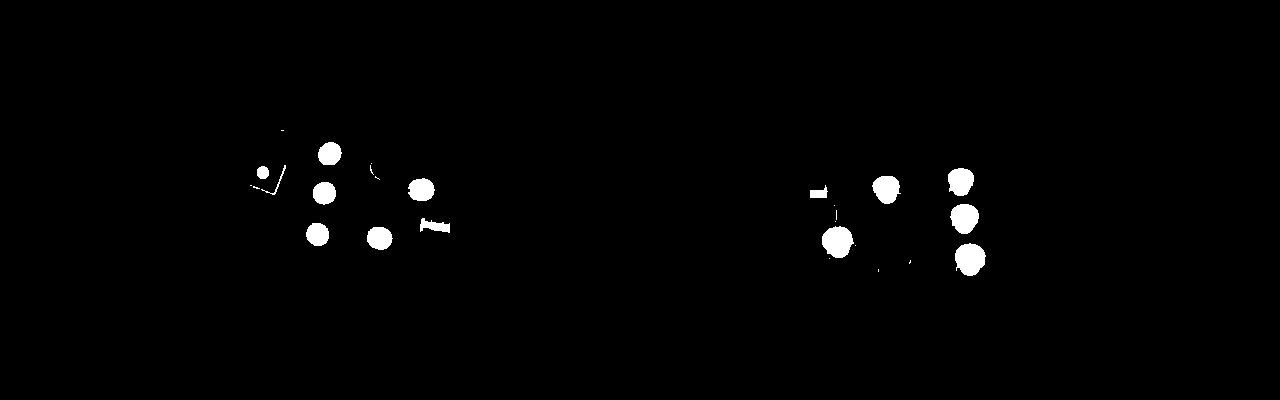

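```bash
cat >> h.py <<'E'
def moulds(T,S,vt=48,vs=60):
    out=[]
    bt,_=blobs(T["img"],(0,0,0),(179,255,vt),150,1200,(295,130,450,260))
    h=cv2.cvtColor(S["img"],cv2.COLOR_RGB2HSV);m=cv2.inRange(h,(0,0,0),(179,255,vs))
    cs=[c[:,0] for c in cv2.findContours(m,cv2.RETR_EXTERNAL,cv2.CHAIN_APPROX_NONE)[0] if 200<cv2.contourArea(c)<2500]
    for a,e,r in bt:
        if max(e[1])>34 or min(e[1])<17: continue
        g=onz(T,e[0],.045);q=proj(S,g)
        best=None
        for c in cs:
            w=np.ptp(c[:,0]);k=c[c[:,1]<c[:,1].min()+0.42*w]
            if len(k)<8: continue
            e2=cv2.fitEllipse(k.astype(np.float32))
            dd=np.hypot(*(np.array(e2[0])-q))
            if dd<15 and(best is None or dd<best[0]):best=(dd,e2)
        X=tri([(T,e[0]),(S,best[1][0])]) if best else None
        out.append((g,X));print("px",np.round(e[0],1),np.round(e[1],1),"z45:",g.round(4),"tri",X and X[0].round(4),X and round(X[1],4))
    return out
E
python3 - <<'E'
from h import *
T=arm.snapshot("top");S=arm.snapshot("scene")
for r in ((317,234),(421,189),(408,190)):
    print(T["img"][r[1],r[0]-16:r[0]+17].max(1))
for vt in(45,60): moulds(T,S,vt)
E
```

```text
[156 156 156 155 134  75  68  56  38  50  69  73  73  73  72  73  74  74
  74  74  74  74  74  72  60  31  36  48  90 138 154 153 153]
[155 155 134 113 133  73  60  53  53  66  72  73  72  72  71  72  72  73
  71  70  71  71  66  52  29  31  31  46  57  73 123 151 150]
[155 155 156 155 155 155 154 155 155 153 154 154 154 153 153 132 111 131
  71  61  53  53  64  73  73  71  71  72  72  73  71  70  69]
px [318.  234.3] [19.3 19.7] z45: [0.4494 0.0151 0.045 ] tri [0.4502 0.0179 0.0445] 0.0029
px [324.7 192.3] [19.3 20.4] z45: [ 0.5708 -0.0061  0.045 ] tri [ 0.5707 -0.0051  0.0511] 0.001
px [330.3 152.6] [19.4 20.4] z45: [ 0.6864 -0.0241  0.045 ] tri [ 0.6864 -0.0224  0.0488] 0.0017
px [380.  238.1] [22.  22.6] z45: [ 0.436  -0.1637  0.045 ] tri [ 0.4362 -0.1631  0.0504] 0.0002
px [317.5 234.2] [20.4 22.1] z45: [0.4497 0.0165 0.045 ] tri [0.4503 0.0186 0.0444] 0.0022
px [324.4 192.3] [20.8 21.5] z45: [ 0.5708 -0.0054  0.045 ] tri [ 0.5707 -0.0047  0.051 ] 0.0007
px [422.2 189.6] [21.3 22.5] z45: [ 0.5744 -0.2888  0.045 ] tri [ 0.5746 -0.2897  0.0407] 0.0
px [329.7 153.3] [21.  22.5] z45: [ 0.6844 -0.0225  0.045 ] tri [ 0.6846 -0.0213  0.0463] 0.0013
```

Run:
```python
from h import *
rel([0.40,0.02,0.25],40)
```

```text
turn [-3.000e-02  1.000e-02  2.675e+01] shift [-0.3596 -0.3236  0.0062] | tcp [0.1973 0.4593 0.2561] w 0.0856 t 0.35 j6 90.0
```

```bash
python3 -m pendant '[0,0,13,-0.18,-0.162,0,0.085, 0,0,13,-0.18,-0.162,0,0.085, 0,0,13,-0.18,-0.162,0,0.085, 0,0,13,-0.18,-0.162,0,0.085, 0,0,13,-0.18,-0.162,0,0.085, 0,0,13,-0.18,-0.162,0,0.085, 0,0,13,-0.18,-0.162,0,0.085]' 40
python3 - <<'E'
from h import *
rel([0.40,0.02,0.25],40)
E
```

```text
time_s: 0.93
tcp_pos: [0.3001, 0.2347, 0.2564]
eef_rot: [[-0.802, 0.597, 0.001], [0.597, 0.802, -0.003], [-0.002, -0.002, -1.0]]
contact_force: [-0.3, -0.1, 0.4]
width: 0.085
turn [-0.08  0.14 13.32] shift [-0.2083 -0.1125  0.007 ] | tcp [0.3001 0.2347 0.2564] w 0.085 t 0.93 j6 74.8
```

```bash
python3 -m pendant '[0,0,-36,-0.208,-0.112,0.007,0.085, 0,0,-36,-0.208,-0.112,0.007,0.085, 0,0,-36,-0.208,-0.112,0.007,0.085, 0,0,-36,-0.208,-0.112,0.007,0.085, 0,0,-36,-0.208,-0.112,0.007,0.085, 0,0,-36,-0.208,-0.112,0.007,0.085, 0,0,-36,-0.208,-0.112,0.007,0.085, 0,0,-36,-0.208,-0.112,0.007,0.085]'
python3 - <<'E'
from h import *
rel([0.40,0.02,0.25],90)
d=arm.snapshot("wrist");cv2.imwrite("pics/w1.png",d["img"][:,:,::-1])
E
```

```text
time_s: 1.6
tcp_pos: [0.4022, 0.0159, 0.25]
eef_rot: [[-1.0, 0.018, 0.003], [0.018, 1.0, -0.005], [-0.003, -0.005, -1.0]]
contact_force: [0.2, 0.7, 0.2]
width: 0.0852
turn [-0.28  0.16 -1.06] shift [ 0.0023  0.004  -0.    ] | tcp [0.4022 0.0159 0.25  ] w 0.0852 t 1.6 j6 3.5
```

View pics/w1.png

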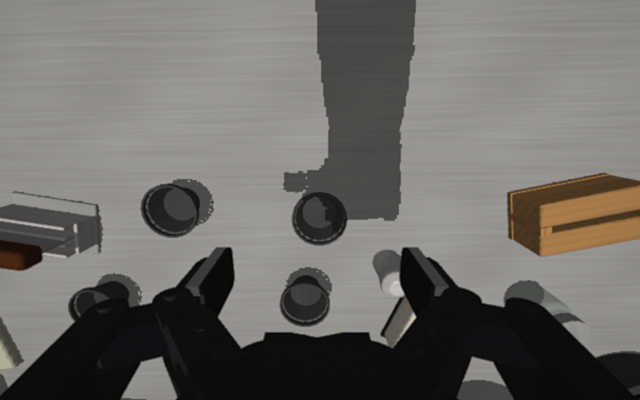

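```bash
cat >> h.py <<'E'
def wrims(d,z=.045,vt=58,show=None,zr=.034):
    """dark rims in wrist view: ellipse centres of hulls, cast on z; keep those with right radius"""
    g=cv2.GaussianBlur(d["img"].max(2),(3,3),0);m=((g<vt)*255).astype(np.uint8)
    m[:, :][250:,150:470]*=0 if False else 1
    res=[]
    for c in cv2.findContours(m,cv2.RETR_LIST,cv2.CHAIN_APPROX_NONE)[0]:
        if len(c)<40: continue
        hc=cv2.convexHull(c)
        if len(hc)<8: continue
        x,y,w,h=cv2.boundingRect(c)
        if not(24<w<110 and 20<h<110):continue
        e=cv2.fitEllipse(c)
        X=onz(d,e[0],z);k=d["K"][0,0]/np.linalg.norm(X+d["view"][:3,:3].T@d["view"][:3,3])
        r=np.array(e[1])/2/k
        res.append((e,X,r));print("px",np.round(e[0],1),"r(mm)",np.round(r*1000,1),"X",X.round(4))
    return res,m
E
python3 - <<'E'
from h import *
d=arm.snapshot("wrist");g=d["img"].max(2)
print(g[209,130:220]);print(g[180:250,319])
r,m=wrims(d);cv2.imwrite("pics/w1m.png",m)
E
```

```text
[148 148 148 148 148 149 149 147 127  80  52  30  19  30  62  81  66  39
  30  30  31  31  32  31  31  32  34  32  32  33  32  31  35  54  64  62
  62  63  64  63  63  64  63  63  63  64  63  65  66  65  64  65  66  65
  63  64  65  66  65  65  64  63  64  56  33  20  23  46  71  78  75  75
  76  76  76  75  74  80  94  80  70  94 145 156 154 154 153 154 153 154]
[ 77  76  76  76  74  75  75  75  76  76  75  76  69  39  25  29  29  28
  31  32  33  45  62  69  68  66  66  67  65  65  66  67  67  65  66  65
  64  64  63  64  66  64  65  65  65  66  65  65  60  43  38  39  38  38
  39  39  39  38  37  39  58  78  60  32  35  67 103 145 150 148]
px [303.6 294.9] r(mm) [14.6 21.7] X [ 0.5543 -0.004   0.045 ]
px [303.2 301.1] r(mm) [31.5 34.4] X [ 0.5637 -0.0049  0.045 ]
px [ 25.6 251.4] r(mm) [27.3 49.6] X [ 0.4851 -0.3524  0.045 ]
px [314.2 213.9] r(mm) [15.2 20. ] X [0.4416 0.0124 0.045 ]
px [318.2 218.6] r(mm) [31.  31.7] X [0.4477 0.0172 0.045 ]
px [177.3 205.8] r(mm) [17.9 24.1] X [ 0.4285 -0.1514  0.045 ]
px [169.5 210.3] r(mm) [34.1 39.4] X [ 0.434  -0.1618  0.045 ]
```

View pics/w1m.png

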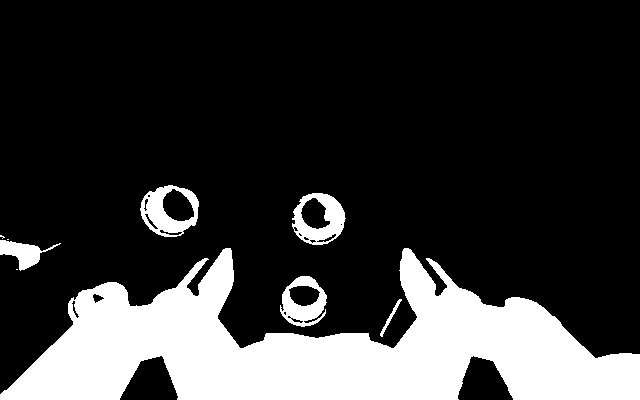

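```bash
python3 - <<'E'
import re
s=open('h.py').read()
i=s.index("def wrims");s=s[:i]+'''def wrims(d,z=.045,vt=58):
    g=cv2.GaussianBlur(d["img"].max(2),(3,3),0);m=((g<vt)*255).astype(np.uint8)
    m=cv2.morphologyEx(m,cv2.MORPH_CLOSE,np.ones((5,5),np.uint8))
    res=[]
    for c in cv2.findContours(m,cv2.RETR_EXTERNAL,cv2.CHAIN_APPROX_NONE)[0]:
        if len(c)<40: continue
        hc=cv2.convexHull(c)
        x,y,w,h=cv2.boundingRect(c)
        if len(hc)<8 or not(24<w<140 and 20<h<140):continue
        e=cv2.fitEllipse(hc)
        X=onz(d,e[0],z);k=d["K"][0,0]/np.linalg.norm(X+d["view"][:3,:3].T@d["view"][:3,3])
        r=np.array(e[1])/2/k
        res.append((e,X,r));print("px",np.round(e[0],1),"r(mm)",np.round(r*1000,1),"X",X.round(4))
    return res
'''
open('h.py','w').write(s)
E
python3 - <<'E'
from h import *
d=arm.snapshot("wrist");wrims(d)
T=arm.snapshot("top");S=arm.snapshot("scene")
moulds(T,S,52)
def stand(img,roi):
    x0,y0,x1,y1=roi;s=img[y0:y1,x0:x1].astype(int)
    # pinkish/white vs grey bench: r-b large or bright
    m=(((s[:,:,0]-s[:,:,2]>6)|(s.min(2)>185))*255).astype(np.uint8)
    m=cv2.morphologyEx(m,cv2.MORPH_CLOSE,np.ones((5,5),np.uint8))
    c=max(cv2.findContours(m,cv2.RETR_EXTERNAL,cv2.CHAIN_APPROX_NONE)[0],key=cv2.contourArea)[:,0]+[x0,y0]
    return c
c=stand(T["img"],(362,145,408,190));e=cv2.fitEllipse(cv2.convexHull(c));print(e,onz(T,e[0],.032))
c2=stand(S["img"],(225,235,280,285));k=c2[c2[:,1]<c2[:,1].min()+.42*np.ptp(c2[:,0])];e2=cv2.fitEllipse(k);print(e2,onz(S,e2[0],.032),tri([(T,e[0]),(S,e2[0])]))
E
```

```text
px [301.7 302.5] r(mm) [33.1 36.2] X [ 0.5646 -0.0046  0.045 ]
px [316.2 219.4] r(mm) [31.7 32.4] X [0.4477 0.0167 0.045 ]
px [168.1 210.8] r(mm) [35.2 40.4] X [ 0.4339 -0.1614  0.045 ]
px [380.8 237.8] [20.3 22. ] z45: [ 0.4367 -0.1661  0.045 ] tri [ 0.4371 -0.1643  0.0516] 0.001
px [313.1 238.1] [24.9 34. ] z45: [0.4387 0.0294 0.045 ] tri [0.4377 0.0278 0.0306] 0.0019
px [324.6 192.3] [19.9 20.9] z45: [ 0.5708 -0.0058  0.045 ] tri [ 0.5707 -0.0049  0.0511] 0.0009
px [422.5 189.6] [20.5 22.3] z45: [ 0.5743 -0.2899  0.045 ] tri [ 0.574  -0.288   0.0511] 0.0006
px [329.8 153. ] [20.1 22.2] z45: [ 0.6852 -0.0226  0.045 ] tri [ 0.6852 -0.0214  0.0471] 0.0012
((384.3227844238281, 166.29638671875), (25.47481918334961, 26.56475067138672), 104.97750854492188) [ 0.64536056 -0.18242396  0.032     ]
((251.83160400390625, 257.20989990234375), (26.623003005981445, 35.874916076660156), 80.38941192626953) [ 0.64893201 -0.18000086  0.032     ] (array([ 0.64599004, -0.18135945,  0.02874995]), np.float64(0.0015209924558456799))
```

Run:
```python
from h import *
d=arm.snapshot("wrist");s=arm.observe()
cv2.imwrite("pics/w2.png",cv2.resize(d["img"][225:345,150:480,::-1],None,fx=2.4,fy=2.4,interpolation=0))
R=s["eef_rot"];V=d["view"]
for u,v in((232,250),(231,265),(228,280)):
    c,r=ray(d,(u,v)); ct=R.T@(c-s["tcp_pos"]);rt=R.T@r
    t=(-s["width"]/2*np.sign(rt[1])-ct[1])/rt[1] if False else (np.sign(rt[1])*s["width"]/2-ct[1])/rt[1]
    print(ct.round(4),(ct+t*rt).round(4))
```

```text
[ 0.0706 -0.0011 -0.1183] [ 0.0085 -0.0428  0.0085]
[ 0.0706 -0.0011 -0.1183] [ 0.0023 -0.0428  0.0049]
[ 0.0706 -0.0011 -0.1183] [-0.0022 -0.0428 -0.0012]
```

View pics/w2.png

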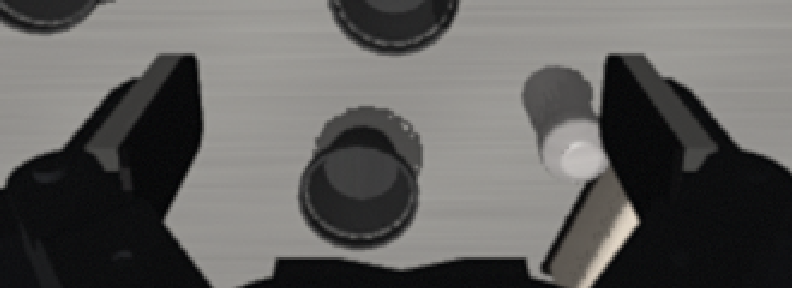

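Run:
```python
from h import *
rel([0.449,0.0168,0.12],90)
rel([0.449,0.0168,0.052],90)
```

```text
turn [-0.13  0.03 -0.56] shift [-0.0494 -0.0043  0.13  ] | tcp [0.3996 0.0219 0.25  ] w 0.0855 t 1.9 j6 3.8
turn [-0.13  0.03 -0.56] shift [-0.0493 -0.0041  0.198 ] | tcp [0.3996 0.0219 0.25  ] w 0.0855 t 1.9 j6 3.8
```

```bash
python3 -m pendant '[0,0,-0.5,-0.049,-0.004,0.12,0.085,0,0,-0.5,-0.049,-0.004,0.12,0.085,0,0,-0.5,-0.049,-0.004,0.12,0.085,0,0,-0.5,-0.049,-0.004,0.12,0.085,0,0,-0.5,-0.049,-0.004,0.12,0.085,0,0,-0.5,-0.049,-0.004,0.12,0.085]'
python3 - <<'E'
from h import *
d=arm.snapshot("wrist");cv2.imwrite("pics/w3.png",d["img"][:,:,::-1])
wrims(d)
rel([0.449,0.0168,0.052],90)
E
```

```text
time_s: 2.4
tcp_pos: [0.4483, 0.0181, 0.1309]
eef_rot: [[-1.0, -0.001, 0.0], [-0.001, 1.0, -0.002], [-0.0, -0.002, -1.0]]
contact_force: [0.3, -0.0, 1.0]
width: 0.0848
px [ -6.2 341.4] r(mm) [42.9 73.7] X [ 0.5667 -0.2674  0.045 ]
px [315.8 214.8] r(mm) [32.  33.2] X [0.4484 0.0165 0.045 ]
px [ 82.3 195.6] r(mm) [40.5 51.8] X [ 0.4333 -0.1585  0.045 ]
turn [-0.12  0.16  0.03] shift [ 0.0003 -0.001   0.0799] | tcp [0.4491 0.018  0.1319] w 0.085 t 2.45 j6 2.3
```

View pics/w3.png

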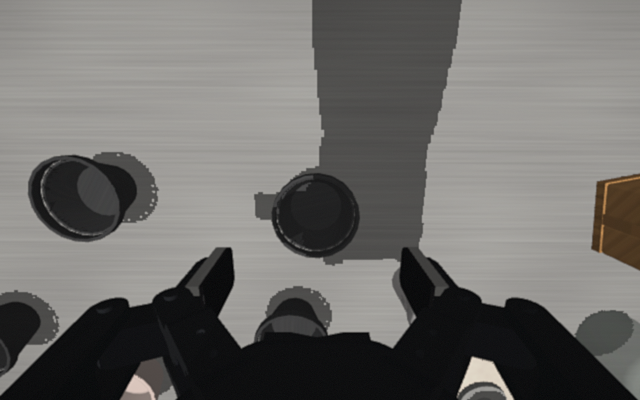

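The mould under the tool is at pixel (316,215), centred between the jaws. The two camera heights agree on it. Descending and gripping.

```bash
python3 -m pendant '[0,0,0,0,-0.001,0.04,0.085,0,0,0,0,-0.001,0.065,0.085,0,0,0,0,-0.001,0.08,0.085,0,0,0,0,-0.001,0.08,0.085,0,0,0,0,-0.001,0.08,0.06,0,0,0,0,-0.001,0.08,0.06,0,0,0,0,-0.001,0.08,0.06,0,0,0,0,-0.001,0.08,0.06]' 40; python3 -m pendant '[0,0,0,0,0,0,0.06,0,0,0,0,0,0,0.06,0,0,0,0,0,0,0.06,0,0,0,0,0,0,0.06]';python3 - <<'E'
from h import *
d=arm.snapshot("wrist");cv2.imwrite("pics/w4.png",d["img"][:,:,::-1])
E
```

```text
time_s: 3.12
tcp_pos: [0.4509, 0.017, 0.055]
eef_rot: [[-1.0, -0.001, 0.007], [-0.001, 1.0, -0.002], [-0.007, -0.002, -1.0]]
contact_force: [-1.7, 0.3, 6.4]
width: 0.0655
time_s: 3.45
tcp_pos: [0.4515, 0.017, 0.0557]
eef_rot: [[-1.0, -0.001, 0.009], [-0.001, 1.0, -0.002], [-0.009, -0.002, -1.0]]
contact_force: [-0.8, 0.3, -0.7]
width: 0.0654
```

View pics/w4.png

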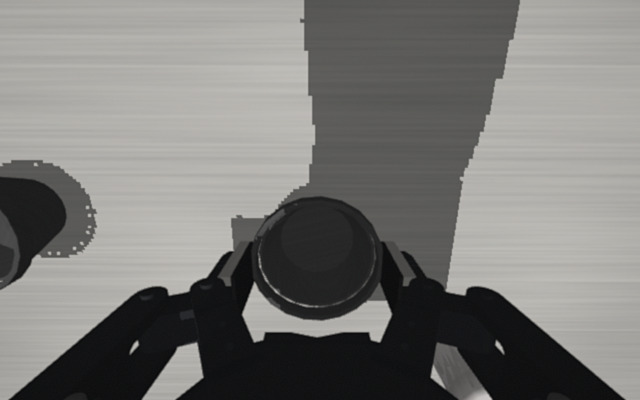

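```bash
python3 -m pendant '[0,0,0,0,0,-0.03,0.06,0,0,0,0,0,-0.06,0.06,0,0,0,0,0,-0.09,0.06,0,0,0,0,0,-0.12,0.06,0,0,0,0,0,-0.12,0.06]';python3 - <<'E'
from h import *
d=arm.snapshot("wrist");cv2.imwrite("pics/w5.png",d["img"][:,:,::-1])
d=arm.snapshot("scene");cv2.imwrite("pics/s5.png",cv2.resize(d["img"][60:290,180:420,::-1],None,fx=2.5,fy=2.5))
print(arm.observe()["width"]);rel([0.645,-0.182,0.17],90)
E
```

```text
time_s: 3.92
tcp_pos: [0.4539, 0.0174, 0.1811]
eef_rot: [[-1.0, -0.001, 0.019], [-0.001, 1.0, -0.001], [-0.019, -0.001, -1.0]]
contact_force: [1.0, -0.5, -0.5]
width: 0.0652
0.06522887207200545
turn [-0.09  0.65  0.04] shift [-0.1936 -0.1994  0.0089] | tcp [0.4512 0.0173 0.1764] w 0.0652 t 4.02 j6 2.2
```

View pics/w5.png

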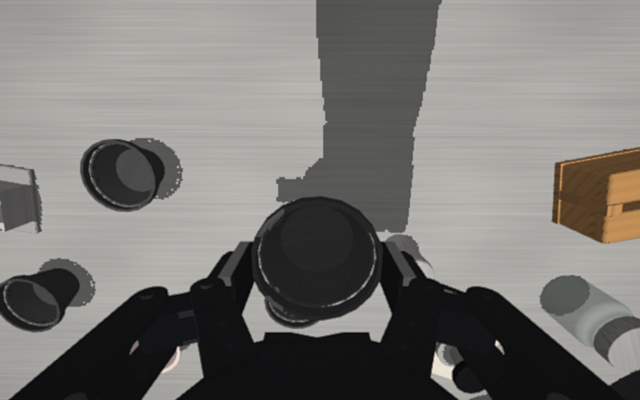

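View pics/s5.png

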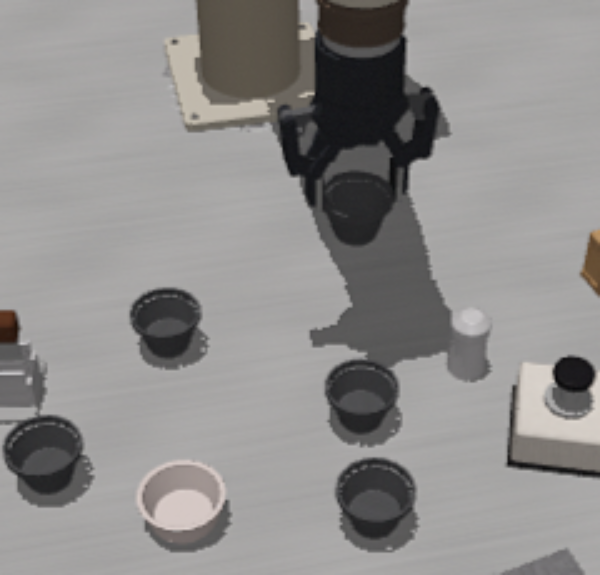

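```bash
cat >> h.py <<'E'
def held(off):
    """held mould rim centre in tool frame; off = tcp z above underside"""
    d=arm.snapshot("wrist");s=arm.observe();g=d["img"].max(2)
    cv2.imwrite("pics/held.png",d["img"][:,:,::-1])
    z=s["tcp_pos"][2]-off+.045
    # bottom arc of rim (bench side bright gap) & top arc: scan columns near centre for dark span
    rows=[]
    for u in range(290,344,6):
        col=g[150:330,u].astype(int);dk=np.where(col<60)[0]
        k=[v for v in dk+150]
        # contiguous run containing row 258 (allow gaps of 3)
        v0=v1=258
        while any(g[v0-j,u]<75 for j in(1,2,3)): v0-=1
        rows.append((u,v0))
    return d,s,rows,z
E
python3 - <<'E'
from h import *
d,s,rows,z=held(.0555);g=d["img"].max(2)
for u in(300,316,332): print(u,g[185:210,u],g[300:336,u])
print(g[258,235:400])
E
```

```text
300 [91 90 89 90 89 89 89 88 90 90 92 90 80 48 30 31 33 37 39 40 38 37 35 32
 36] [34 37 38 48 62 42 29 30 31 31 31 31 32 33 35 38 38 37 41 46 49 47 46 46
 46 48 61 87 93 51 26 30 38 45 28 17]
316 [91 91 89 90 89 88 89 88 89 91 90 66 38 31 30 35 38 40 38 36 37 37 38 39
 40] [ 33  35  35  37  37  39  41  36  32  30  30  31  32  30  32  33  36  38
  35  45  80 111 101  53  27  28  39  56  72 110 163 177 175 172 174 177]
332 [92 91 90 88 89 87 89 89 88 91 93 91 85 63 37 29 32 35 40 39 38 40 37 36
 39] [ 35  33  35  70 113  96  48  28  30  29  31  31  30  30  34  35  34  48
 109 173 182 180 177 177 177 178 178 177 174 177 178 175 175 160  86  22]
[ 72  73  74  74  71  51  25  13  15  16  16  18  13  12  14  16  23  35
  38  38  33  26  24  75 131  81  38  35  33  31  31  33  33  33  33  32
  33  33  35  34  32  34  32  33  35  32  32  33  33  32  32  31  33  34
  38  37  39  39  39  39  38  38  39  39  37  38  39  38  39  38  39  37
  36  38  38  38  36  37  37  38  37  38  39  38  39  38  38  38  38  38
  39  38  39  38  39  38  38  39  39  38  37  37  38  37  38  38  38  38
  38  39  37  34  33  32  34  32  33  33  32  33  33  31  31  31  32  31
  31  32  32  33  33  32  31  32  31  32  35  34  58 112 124  70  28  32
  38  39  36  26  16  15  16  16  15  16  14  14  13  22  49  69  73  72
  71  72  71]
```

Run:
```python
from h import *
d=arm.snapshot("wrist");s=arm.observe();z=s["tcp_pos"][2]-.0105
a=onz(d,(316,196.5),z);b=onz(d,(316,318.5),z)
print(np.linalg.norm(a-b),(s["eef_rot"].T@((a+b)/2-s["tcp_pos"])).round(4))
rel([0.645,-0.182,0.17],90)
```

```text
0.06899816685872408 [-0.0002 -0.0013  0.0105]
turn [-0.11  0.33  0.04] shift [-0.1956 -0.1993  0.0057] | tcp [0.4493 0.0172 0.1742] w 0.0653 t 4.12 j6 2.2
```

```bash
python3 -m pendant '[0,0,0,-0.196,-0.199,0,0.06,0,0,0,-0.196,-0.199,0,0.06,0,0,0,-0.196,-0.199,0,0.06,0,0,0,-0.196,-0.199,0,0.06,0,0,0,-0.196,-0.199,0,0.06,0,0,0,-0.196,-0.199,0,0.06,0,0,0,-0.196,-0.199,0,0.06,0,0,0,-0.196,-0.199,0,0.06]';python3 - <<'E'
from h import *
d=arm.snapshot("wrist");cv2.imwrite("pics/w6.png",d["img"][:,:,::-1])
rel([0.6455,-0.182,0.17],90)
E
```

```text
time_s: 4.78
tcp_pos: [0.6472, -0.1861, 0.1708]
eef_rot: [[-1.0, 0.004, 0.003], [0.004, 1.0, -0.002], [-0.003, -0.002, -1.0]]
contact_force: [-0.4, 0.1, -1.9]
width: 0.0653
turn [-0.03  0.03 -0.14] shift [-0.0002  0.0018  0.0011] | tcp [ 0.6453 -0.1838  0.1711] w 0.065 t 4.83 j6 -15.7
```

View pics/w6.png

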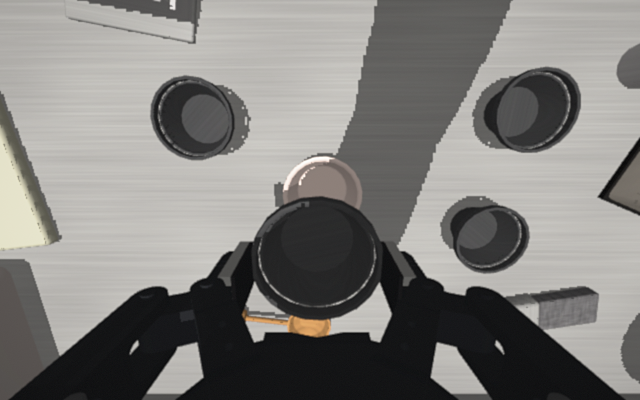

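Run:
```python
from h import *
d=arm.snapshot("wrist");s=d["img"][148:198,270:375].astype(int)
m=((s[:,:,0]-s[:,:,2]>8)*255).astype(np.uint8)
m=cv2.morphologyEx(m,cv2.MORPH_CLOSE,np.ones((5,5),np.uint8))
c=max(cv2.findContours(m,cv2.RETR_EXTERNAL,cv2.CHAIN_APPROX_NONE)[0],key=cv2.contourArea)[:,0]+[270,148]
for v in (165,175,185,192): q=c[c[:,1]==v][:,0];print(v,q.min(),q.max())
print(c[:,1].min())
P=np.array([onz(d,(u+0.0,v+0.0),.032)[:2] for u,v in c if v<193 and not(v>190 and 290<u<355)])
# circle fit
A=np.c_[2*P,np.ones(len(P))];x=np.linalg.lstsq(A,(P**2).sum(1),rcond=None)[0];print(x[:2],np.sqrt(x[2]+x[:2]@x[:2]))
```

```text
165 296 342
175 286 352
185 281 357
192 280 358
154
[ 0.64610902 -0.18277107] 0.03699607270830164
```

```bash
python3 -m pendant '[0,0,0,-0.001,0.001,0.04,0.06,0,0,0,-0.001,0.001,0.07,0.06,0,0,0,-0.001,0.001,0.09,0.06,0,0,0,-0.001,0.001,0.1,0.06,0,0,0,-0.001,0.001,0.107,0.06,0,0,0,-0.001,0.001,0.11,0.06,0,0,0,-0.001,0.001,0.11,0.06]';python3 - <<'E'
from h import *
rel([0.646,-0.182,0.0605],90)
E
```

```text
time_s: 5.47
tcp_pos: [0.6452, -0.1807, 0.0623]
eef_rot: [[-1.0, 0.0, 0.0], [0.0, 1.0, 0.0], [-0.0, 0.0, -1.0]]
contact_force: [0.2, -0.7, -1.2]
width: 0.0654
turn [ 0.01  0.01 -0.02] shift [-0.0008 -0.0013  0.0018] | tcp [ 0.6452 -0.1807  0.0623] w 0.0654 t 5.47 j6 -15.6
```

```bash
python3 -m pendant '[0,0,0,-0.001,-0.001,0.002,0.06,0,0,0,-0.001,-0.001,0.002,0.06,0,0,0,-0.001,-0.001,0.002,0.085,0,0,0,-0.001,-0.001,0.002,0.085,0,0,0,-0.001,-0.001,0.002,0.085,0,0,0,-0.001,-0.001,0.002,0.085,0,0,0,-0.001,-0.001,0.002,0.085]';python3 -m pendant '[0,0,0,0,0,-0.03,0.085,0,0,0,0,0,-0.07,0.085,0,0,0,0,0,-0.1,0.085,0,0,0,0,0,-0.1,0.085]'
python3 - <<'E'
from h import *
d=arm.snapshot("wrist");cv2.imwrite("pics/w7.png",d["img"][:,:,::-1])
wrims(d,.05)
T=arm.snapshot("top");S=arm.snapshot("scene");moulds(T,S,52)
cv2.imwrite("pics/s7.png",cv2.resize(S["img"][140:290,130:380,::-1],None,fx=3.,fy=3.))
E
```

```text
time_s: 6.05
tcp_pos: [0.6464, -0.1818, 0.0605]
eef_rot: [[-1.0, 0.0, 0.001], [0.0, 1.0, 0.0], [-0.001, 0.0, -1.0]]
contact_force: [-0.1, -0.5, -0.7]
width: 0.085
time_s: 6.38
tcp_pos: [0.6504, -0.183, 0.1693]
eef_rot: [[-1.0, 0.0, 0.014], [0.0, 1.0, -0.004], [-0.014, -0.004, -1.0]]
contact_force: [1.2, -0.2, 1.0]
width: 0.085
px [485.7 232.9] r(mm) [35.7 41.6] X [ 0.681  -0.0315  0.05  ]
px [319.4 195.1] r(mm) [31.3 32.9] X [ 0.6455 -0.1819  0.05  ]
px [590.5 198.6] r(mm) [ 8.6 13. ] X [0.6486 0.0537 0.05  ]
px [188.3 111.2] r(mm) [35.1 40.1] X [ 0.5758 -0.2868  0.05  ]
px [532.2 104.5] r(mm) [40.1 51.2] X [ 0.571 -0.014  0.05 ]
px [324.6 192.2] [20.  20.8] z45: [ 0.571  -0.0059  0.045 ] tri [ 0.5708 -0.0044  0.0546] 0.0014
px [329.9 152.5] [20.2 20.7] z45: [ 0.6867 -0.0231  0.045 ] tri [ 0.6854 -0.0219  0.0559] 0.001
```

View pics/w7.png

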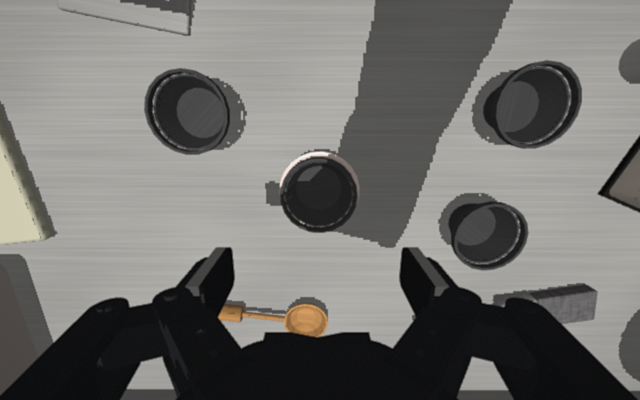

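View pics/s7.png

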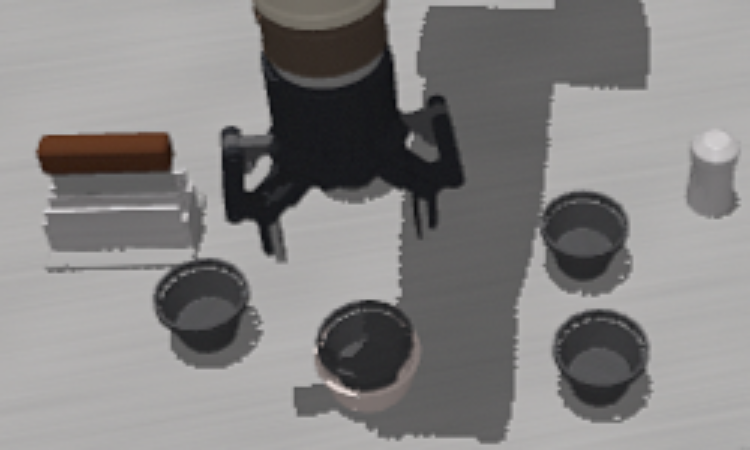

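Run:
```python
from h import *
rel([0.685,-0.0225,0.13],90)
```

```text
turn [-0.01  0.07 -0.03] shift [-0.0385  0.1594  0.0308] | tcp [ 0.6463 -0.1819  0.1608] w 0.0846 t 6.53 j6 -15.7
```

```bash
python3 -m pendant '[0,0,0,-0.038,0.159,0.02,0.085,0,0,0,-0.038,0.159,0.02,0.085,0,0,0,-0.038,0.159,0.02,0.085,0,0,0,-0.038,0.159,0.02,0.085,0,0,0,-0.038,0.159,0.03,0.085,0,0,0,-0.038,0.159,0.03,0.085,0,0,0,-0.038,0.159,0.03,0.085]'
python3 - <<'E'
from h import *
d=arm.snapshot("wrist");cv2.imwrite("pics/w8.png",d["img"][:,:,::-1])
wrims(d,.045)
rel([0.685,-0.0225,0.051],90)
E
```

```text
time_s: 7.12
tcp_pos: [0.6827, -0.0227, 0.1279]
eef_rot: [[-1.0, -0.0, -0.004], [-0.0, 1.0, -0.001], [0.004, -0.001, -1.0]]
contact_force: [-0.0, 0.2, -0.0]
width: 0.0849
px [317.9 220.2] r(mm) [31.8 33.2] X [ 0.6856 -0.0227  0.045 ]
px [646.5 153.4] r(mm) [31.3 40.5] X [0.6355 0.2095 0.045 ]
px [ 96.5 167. ] r(mm) [40.7 50. ] X [ 0.6452 -0.1815  0.045 ]
px [346.8  51.1] r(mm) [36.3 42.7] X [ 0.5701 -0.0043  0.045 ]
turn [-0.03 -0.13 -0.07] shift [-0.0019  0.0012  0.0781] | tcp [ 0.6833 -0.0237  0.1291] w 0.0848 t 7.17 j6 -1.9
```

View pics/w8.png

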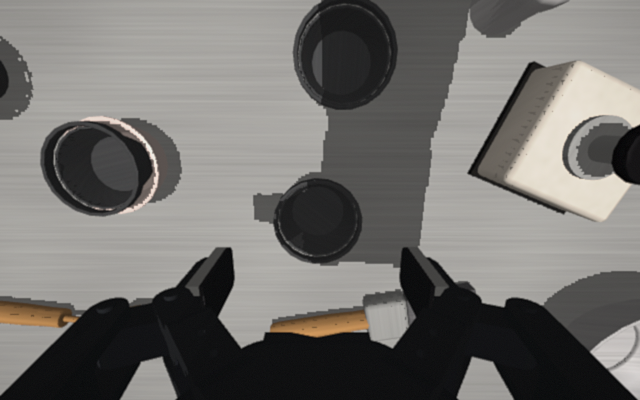

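```bash
python3 -m pendant '[0,0,0,-0.002,0.001,0.04,0.085,0,0,0,-0.002,0.001,0.065,0.085,0,0,0,-0.002,0.001,0.079,0.085,0,0,0,-0.002,0.001,0.079,0.085,0,0,0,-0.002,0.001,0.079,0.085,0,0,0,-0.002,0.001,0.079,0.06,0,0,0,-0.002,0.001,0.079,0.06,0,0,0,-0.002,0.001,0.079,0.06]' 40; python3 -m pendant '[0,0,0,0,0,0,0.06,0,0,0,0,0,0,0.06,0,0,0,0,0,0,0.06,0,0,0,0,0,0,0.06]';python3 -m pendant '[0,0,0,0,0,-0.03,0.06,0,0,0,0,0,-0.06,0.06,0,0,0,0,0,-0.09,0.06,0,0,0,0,0,-0.12,0.06,0,0,0,0,0,-0.13,0.06,0,0,0,0,0,-0.13,0.06,0,0,0,0,0,-0.13,0.06]';python3 - <<'E'
from h import *
d=arm.snapshot("wrist");cv2.imwrite("pics/w9.png",d["img"][:,:,::-1])
rel([0.6455,-0.182,0.17],90)
E
```

```text
time_s: 7.83
tcp_pos: [0.6871, -0.0234, 0.0533]
eef_rot: [[-1.0, 0.002, 0.003], [0.002, 1.0, -0.001], [-0.003, -0.001, -1.0]]
contact_force: [-0.2, -1.0, 4.8]
width: 0.0662
time_s: 8.17
tcp_pos: [0.6871, -0.0233, 0.0534]
eef_rot: [[-1.0, 0.002, 0.003], [0.002, 1.0, -0.001], [-0.003, -0.001, -1.0]]
contact_force: [0.4, -0.2, 1.8]
width: 0.0666
time_s: 8.75
tcp_pos: [0.6865, -0.0231, 0.1828]
eef_rot: [[-1.0, 0.002, 0.003], [0.002, 1.0, -0.001], [-0.003, -0.001, -1.0]]
contact_force: [-0.4, 0.5, -0.7]
width: 0.0663
turn [-0.05  0.   -0.1 ] shift [ 0.0399 -0.159   0.0114] | tcp [ 0.6857 -0.0231  0.1812] w 0.0662 t 8.8 j6 -1.8
```

View pics/w9.png

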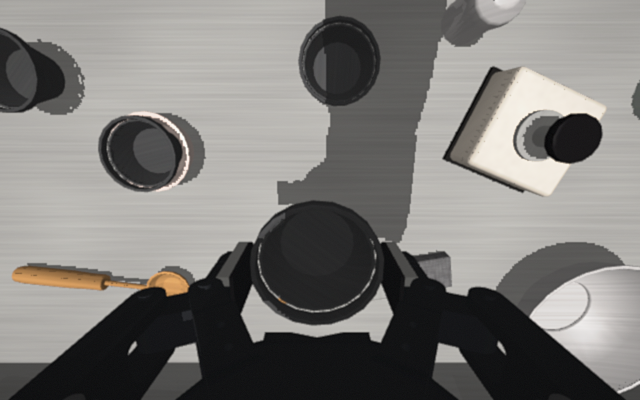

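```bash
cat >> h.py <<'E'
def heldc(off):
    d=arm.snapshot("wrist");s=arm.observe();g=d["img"].max(2).astype(int);z=s["tcp_pos"][2]-off+.045
    for u in(306,316,326):
        v0=258
        while g[v0-1:v0+1,u].min()<52: v0-=1
        w=[v for v in range(300,340) if g[v,u]<50 and g[v+1:v+3,u].min()>50]
        for v1 in w:
            a=onz(d,(u,v0+.5),z);b=onz(d,(u,v1+.5),z);print(u,v0,v1,"diam",np.linalg.norm(a-b).round(4),"c_tool",(s["eef_rot"].T@((a+b)/2-s["tcp_pos"])).round(4))
E
python3 - <<'E'
from h import *
heldc(.0534)
E
```

```text
306 201 307 diam 0.0583 c_tool [ 0.0035 -0.0062  0.0084]
306 201 322 diam 0.0677 c_tool [-0.0012 -0.0063  0.0084]
316 200 309 diam 0.06 c_tool [ 0.0032 -0.0012  0.0084]
316 200 323 diam 0.0688 c_tool [-0.0013 -0.0012  0.0084]
326 201 308 diam 0.0589 c_tool [0.0032 0.0038 0.0084]
326 201 323 diam 0.0683 c_tool [-0.0015  0.0038  0.0084]
```

```bash
python3 -m pendant '[0,0,0,0.041,-0.159,0,0.06,0,0,0,0.041,-0.159,0,0.06,0,0,0,0.041,-0.159,0,0.06,0,0,0,0.041,-0.159,0,0.06,0,0,0,0.041,-0.159,0,0.06,0,0,0,0.041,-0.159,0,0.06,0,0,0,0.041,-0.159,0,0.06]';python3 - <<'E'
from h import *
rel([0.6443,-0.182,0.0725],90)
E
```

```text
time_s: 9.43
tcp_pos: [0.643, -0.1819, 0.1784]
eef_rot: [[-1.0, 0.003, -0.005], [0.003, 1.0, 0.001], [0.005, 0.001, -1.0]]
contact_force: [-1.0, 1.1, -0.5]
width: 0.0663
turn [ 0.04 -0.29 -0.15] shift [-0.0018 -0.0002  0.1059] | tcp [ 0.643  -0.1819  0.1784] w 0.0663 t 9.43 j6 -15.6
```

```bash
python3 -m pendant '[0,0,0,-0.001,0,0.04,0.06,0,0,0,-0.001,0,0.07,0.06,0,0,0,-0.001,0,0.085,0.06,0,0,0,-0.001,0,0.095,0.06,0,0,0,-0.001,0,0.1,0.06,0,0,0,-0.001,0,0.104,0.06,0,0,0,-0.001,0,0.106,0.06,0,0,0,-0.001,0,0.106,0.06]';python3 - <<'E'
from h import *
rel([0.6443,-0.182,0.0725],90);print(arm.observe()["contact_force"])
E
```

```text
time_s: 10.1
tcp_pos: [0.6443, -0.1815, 0.0732]
eef_rot: [[-1.0, 0.002, -0.003], [0.002, 1.0, 0.0], [0.003, 0.0, -1.0]]
contact_force: [-0.9, -0.4, -0.8]
width: 0.0663
turn [ 0.03 -0.2  -0.11] shift [-0.     -0.0005  0.0007] | tcp [ 0.6443 -0.1815  0.0732] w 0.0663 t 10.1 j6 -15.6
[-0.90063135 -0.35056773 -0.80160659]
```

```bash
python3 -m pendant '[0,0,0,0,0,0.001,0.085,0,0,0,0,0,0.001,0.085,0,0,0,0,0,0.001,0.085,0,0,0,0,0,0.001,0.085,0,0,0,0,0,0.001,0.085]';python3 -m pendant '[0,0,0,0,0,-0.03,0.085,0,0,0,0,0,-0.07,0.085,0,0,0,0,0,-0.1,0.085,0,0,0,0,0,-0.1,0.085]'
python3 - <<'E'
from h import *
d=arm.snapshot("wrist");cv2.imwrite("pics/w10.png",d["img"][:,:,::-1])
wrims(d,.064)
T=arm.snapshot("top");S=arm.snapshot("scene");moulds(T,S,52)
cv2.imwrite("pics/s10.png",cv2.resize(S["img"][140:290,130:380,::-1],None,fx=3.,fy=3.))
rel([0.571,-0.0055,0.13],90)
E
```

```text
time_s: 10.52
tcp_pos: [0.6444, -0.1817, 0.0727]
eef_rot: [[-1.0, 0.002, -0.003], [0.002, 1.0, 0.0], [0.003, 0.0, -1.0]]
contact_force: [-0.5, 0.3, 0.8]
width: 0.085
time_s: 10.85
tcp_pos: [0.6486, -0.1829, 0.1815]
eef_rot: [[-1.0, 0.002, 0.011], [0.002, 1.0, -0.004], [-0.011, -0.004, -1.0]]
contact_force: [1.3, -0.7, 1.2]
width: 0.0852
px [318.8 195.8] r(mm) [32.4 33.1] X [ 0.6435 -0.1823  0.064 ]
px [584. 193.] r(mm) [ 9.3 11.8] X [0.6413 0.0453 0.064 ]
px [194.6 114.3] r(mm) [33.1 37.3] X [ 0.5759 -0.2812  0.064 ]
px [521.  107.2] r(mm) [37.4 47. ] X [ 0.5712 -0.0231  0.064 ]
px [324.6 192.2] [19.9 20.8] z45: [ 0.571  -0.0059  0.045 ] tri [ 0.5708 -0.0045  0.0547] 0.0014
turn [ 0.   -0.12 -0.13] shift [0.074  0.1761 0.0432] | tcp [ 0.6447 -0.1818  0.173 ] w 0.0849 t 11.0 j6 -15.6
```

View pics/s10.png

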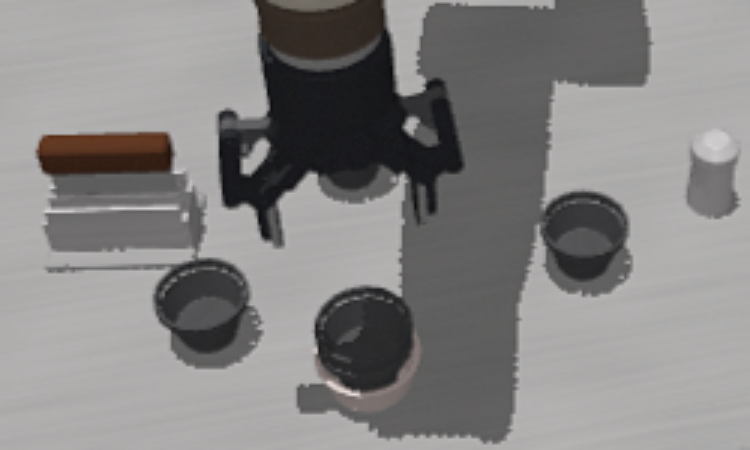

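```bash
python3 -m pendant '[0,0,0,0.074,0.176,0.03,0.085,0,0,0,0.074,0.176,0.03,0.085,0,0,0,0.074,0.176,0.03,0.085,0,0,0,0.074,0.176,0.03,0.085,0,0,0,0.074,0.176,0.043,0.085,0,0,0,0.074,0.176,0.043,0.085,0,0,0,0.074,0.176,0.043,0.085]'
python3 - <<'E'
from h import *
d=arm.snapshot("wrist");cv2.imwrite("pics/w11.png",d["img"][:,:,::-1])
wrims(d,.045)
rel([0.571,-0.0055,0.051],90)
E
```

```text
time_s: 11.58
tcp_pos: [0.5682, -0.0041, 0.1274]
eef_rot: [[-1.0, -0.001, -0.009], [-0.001, 1.0, -0.0], [0.009, -0.0, -1.0]]
contact_force: [-0.4, -0.1, 0.8]
width: 0.0848
px [ -9.1 215.2] r(mm) [30.1 38.5] X [ 0.5668 -0.2496  0.045 ]
px [316.6 218.8] r(mm) [31.9 33.3] X [ 0.5695 -0.0051  0.045 ]
px [71.  25.8] r(mm) [43.2 62.3] X [ 0.4409 -0.16    0.045 ]
turn [-0.02 -0.31 -0.06] shift [-0.0016 -0.0002  0.0776] | tcp [ 0.5699 -0.0053  0.1286] w 0.085 t 11.63 j6 -0.5
```

View pics/w11.png

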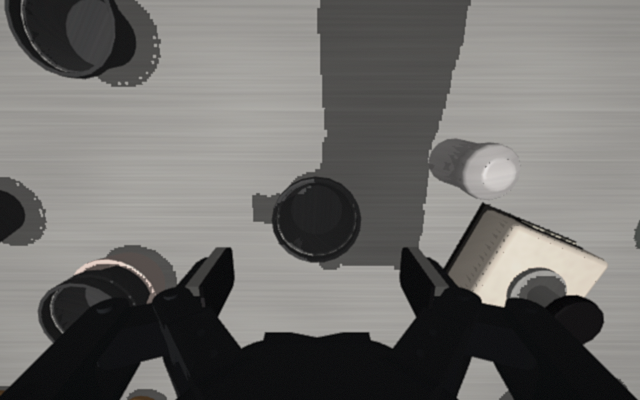

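```bash
python3 -m pendant '[0,0,0,0,0,0.04,0.085,0,0,0,0,0,0.065,0.085,0,0,0,0,0,0.079,0.085,0,0,0,0,0,0.079,0.085,0,0,0,0,0,0.079,0.085,0,0,0,0,0,0.079,0.06,0,0,0,0,0,0.079,0.06,0,0,0,0,0,0.079,0.06]' 40; python3 -m pendant '[0,0,0,0,0,0,0.06,0,0,0,0,0,0,0.06,0,0,0,0,0,0,0.06,0,0,0,0,0,0,0.06]';python3 -m pendant '[0,0,0,0,0,-0.03,0.06,0,0,0,0,0,-0.06,0.06,0,0,0,0,0,-0.09,0.06,0,0,0,0,0,-0.12,0.06,0,0,0,0,0,-0.13,0.06,0,0,0,0,0,-0.13,0.06,0,0,0,0,0,-0.13,0.06]';python3 - <<'E'
from h import *
heldc(.0534)
rel([0.6455,-0.182,0.18],90)
E
```

```text
time_s: 12.3
tcp_pos: [0.5713, -0.0058, 0.0518]
eef_rot: [[-1.0, 0.002, -0.001], [0.002, 1.0, -0.001], [0.001, -0.001, -1.0]]
contact_force: [1.6, -0.9, 5.8]
width: 0.0649
time_s: 12.63
tcp_pos: [0.5713, -0.0057, 0.0519]
eef_rot: [[-1.0, 0.001, -0.001], [0.001, 1.0, -0.0], [0.001, -0.0, -1.0]]
contact_force: [0.2, -0.7, -0.4]
width: 0.0653
time_s: 13.22
tcp_pos: [0.5713, -0.0056, 0.1815]
eef_rot: [[-1.0, 0.001, -0.001], [0.001, 1.0, -0.001], [0.001, -0.001, -1.0]]
contact_force: [-0.9, -0.2, -0.9]
width: 0.0653
306 201 309 diam 0.0597 c_tool [ 0.0022 -0.0063  0.0084]
306 201 324 diam 0.0692 c_tool [-0.0025 -0.0063  0.0084]
316 200 310 diam 0.0608 c_tool [ 0.0022 -0.0013  0.0084]
316 200 325 diam 0.0703 c_tool [-0.0026 -0.0013  0.0084]
326 201 309 diam 0.0597 c_tool [0.0022 0.0038 0.0084]
326 201 324 diam 0.0692 c_tool [-0.0025  0.0038  0.0084]
turn [-0.03 -0.2  -0.08] shift [-7.530e-02 -1.763e-01  1.000e-04] | tcp [ 0.5704 -0.0056  0.1802] w 0.0651 t 13.27 j6 -0.5
```

```bash
python3 -m pendant '[0,0,0,-0.073,-0.176,0,0.06,0,0,0,-0.073,-0.176,0,0.06,0,0,0,-0.073,-0.176,0,0.06,0,0,0,-0.073,-0.176,0,0.06,0,0,0,-0.073,-0.176,0,0.06,0,0,0,-0.073,-0.176,0,0.06,0,0,0,-0.073,-0.176,0,0.06,0,0,0,-0.073,-0.176,0,0.06]';python3 - <<'E'
from h import *
rel([0.643,-0.182,0.085],90)
E
```

```text
time_s: 13.93
tcp_pos: [0.6418, -0.181, 0.1774]
eef_rot: [[-1.0, 0.002, -0.008], [0.002, 1.0, 0.001], [0.008, 0.001, -1.0]]
contact_force: [-0.9, 0.8, -0.4]
width: 0.0647
turn [ 0.07 -0.47 -0.09] shift [-0.0019 -0.0011  0.0924] | tcp [ 0.6418 -0.181   0.1774] w 0.0647 t 13.93 j6 -15.6
```

```bash
python3 -m pendant '[0,0,0,-0.001,-0.001,0.035,0.06,0,0,0,-0.001,-0.001,0.06,0.06,0,0,0,-0.001,-0.001,0.075,0.06,0,0,0,-0.001,-0.001,0.085,0.06,0,0,0,-0.001,-0.001,0.09,0.06,0,0,0,-0.001,-0.001,0.092,0.06,0,0,0,-0.001,-0.001,0.093,0.06,0,0,0,-0.001,-0.001,0.093,0.06]';python3 - <<'E'
from h import *
rel([0.643,-0.182,0.085],90)
E
```

```text
time_s: 14.6
tcp_pos: [0.6428, -0.1816, 0.0856]
eef_rot: [[-1.0, 0.001, -0.006], [0.001, 1.0, 0.001], [0.006, 0.001, -1.0]]
contact_force: [-0.5, -0.9, 0.1]
width: 0.0651
turn [ 0.06 -0.36 -0.06] shift [-0.0002 -0.0004  0.0006] | tcp [ 0.6428 -0.1816  0.0856] w 0.0651 t 14.6 j6 -15.7
```

```bash
python3 -m pendant '[0,0,0,0,0,0.001,0.085,0,0,0,0,0,0.001,0.085,0,0,0,0,0,0.001,0.085,0,0,0,0,0,0.001,0.085,0,0,0,0,0,0.001,0.085]';python3 -m pendant '[0,0,0,0,0,-0.03,0.085,0,0,0,0,0,-0.07,0.085,0,0,0,0,0,-0.1,0.085,0,0,0,0,0,-0.1,0.085]'
python3 - <<'E'
from h import *
d=arm.snapshot("wrist");cv2.imwrite("pics/w12.png",d["img"][:,:,::-1])
wrims(d,.078)
T=arm.snapshot("top");S=arm.snapshot("scene");moulds(T,S,52)
cv2.imwrite("pics/s12.png",cv2.resize(S["img"][140:290,130:380,::-1],None,fx=3.,fy=3.))
cv2.imwrite("pics/t12.png",cv2.resize(T["img"][130:265,180:480,::-1],None,fx=2.6,fy=2.6,interpolation=2))
rel([0.574,-0.2885,0.13],90)
E
```

```text
time_s: 15.02
tcp_pos: [0.6427, -0.1817, 0.0847]
eef_rot: [[-1.0, 0.001, -0.006], [0.001, 1.0, 0.001], [0.006, 0.001, -1.0]]
contact_force: [0.6, -0.8, -0.2]
width: 0.0848
time_s: 15.35
tcp_pos: [0.6471, -0.1829, 0.1934]
eef_rot: [[-1.0, 0.001, 0.007], [0.001, 1.0, -0.003], [-0.007, -0.003, -1.0]]
contact_force: [1.1, 0.1, 1.5]
width: 0.0852
px [319.4 197.3] r(mm) [32.9 33.1] X [ 0.6422 -0.1818  0.078 ]
px [514.8 209.3] r(mm) [37.2 76.8] X [ 0.6532 -0.0126  0.078 ]
px [200.3 116.8] r(mm) [31.2 35. ] X [ 0.5759 -0.2761  0.078 ]
turn [ 0.05 -0.33 -0.07] shift [ 0.0689 -0.1068  0.0552] | tcp [ 0.6433 -0.1819  0.1849] w 0.085 t 15.5 j6 -15.7
```

View pics/s12.png

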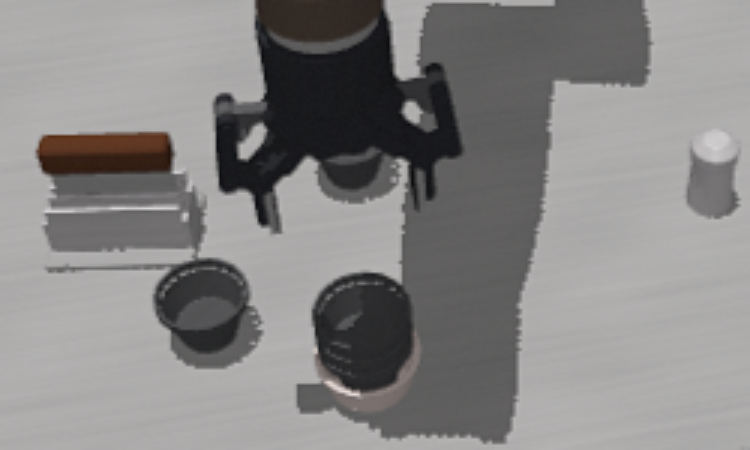

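View pics/t12.png

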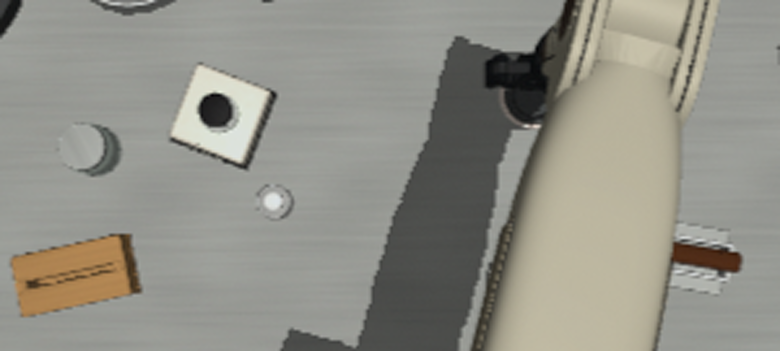

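View pics/w12.png

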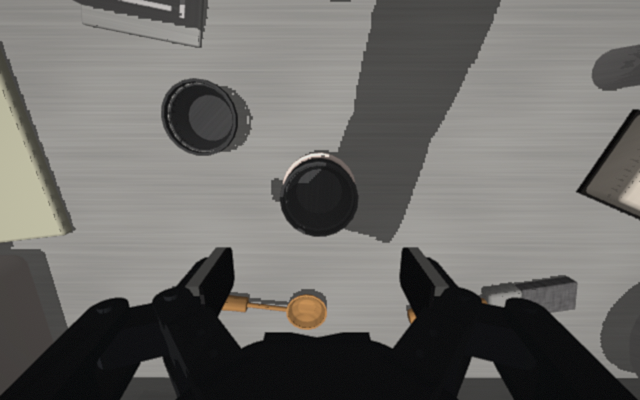

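```bash
python3 -m pendant '[0,0,0,0.03,-0.107,0.0,0.085,0,0,0,0.069,-0.107,0.0,0.085,0,0,0,0.069,-0.107,0.03,0.085,0,0,0,0.069,-0.107,0.055,0.085,0,0,0,0.069,-0.107,0.055,0.085,0,0,0,0.069,-0.107,0.055,0.085,0,0,0,0.069,-0.107,0.055,0.085]'
python3 - <<'E'
from h import *
d=arm.snapshot("wrist");cv2.imwrite("pics/w13.png",d["img"][:,:,::-1])
wrims(d,.045)
rel([0.574,-0.2885,0.051],90)
E
```

```text
time_s: 16.08
tcp_pos: [0.5743, -0.288, 0.1299]
eef_rot: [[-1.0, 0.001, -0.007], [0.001, 1.0, 0.002], [0.007, 0.002, -1.0]]
contact_force: [-0.0, 0.2, 1.6]
width: 0.0846
px [313.8 216.5] r(mm) [31.9 33.3] X [ 0.5748 -0.2909  0.045 ]
px [507.6  15. ] r(mm) [43.  54.9] X [ 0.4405 -0.168   0.045 ]
turn [ 0.03 -0.24  0.02] shift [ 0.001  -0.0005  0.08  ] | tcp [ 0.5754 -0.288   0.131 ] w 0.0847 t 16.13 j6 -26.6
```

View pics/w13.png

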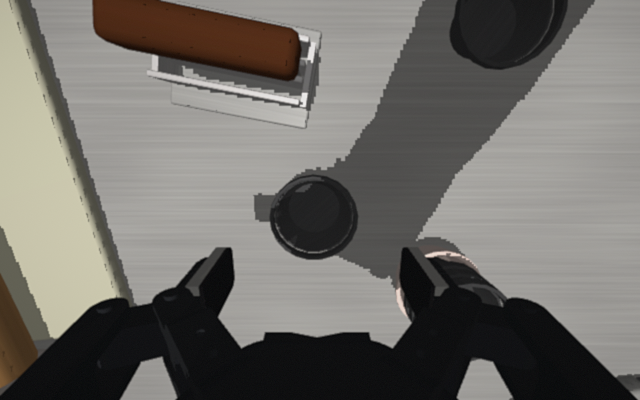

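```bash
python3 -m pendant '[0,0,0,0.001,-0.0025,0.04,0.085,0,0,0,0.001,-0.0025,0.065,0.085,0,0,0,0.001,-0.0025,0.081,0.085,0,0,0,0.001,-0.0025,0.081,0.085,0,0,0,0.001,-0.0025,0.081,0.085,0,0,0,0.001,-0.0025,0.081,0.06,0,0,0,0.001,-0.0025,0.081,0.06,0,0,0,0.001,-0.0025,0.081,0.06]' 40; python3 -m pendant '[0,0,0,0,0,0,0.06,0,0,0,0,0,0,0.06,0,0,0,0,0,0,0.06,0,0,0,0,0,0,0.06]';python3 -m pendant '[0,0,0,0,0,-0.03,0.06,0,0,0,0,0,-0.06,0.06,0,0,0,0,0,-0.09,0.06,0,0,0,0,0,-0.12,0.06,0,0,0,0,0,-0.15,0.06,0,0,0,0,0,-0.15,0.06,0,0,0,0,0,-0.15,0.06]';python3 - <<'E'
from h import *
heldc(.0525)
rel([0.6450,-0.182,0.19],90)
E
```

```text
time_s: 16.8
tcp_pos: [0.5766, -0.2909, 0.0536]
eef_rot: [[-1.0, -0.001, 0.002], [-0.001, 1.0, -0.001], [-0.002, -0.001, -1.0]]
contact_force: [1.5, 1.6, 5.5]
width: 0.0659
time_s: 17.13
tcp_pos: [0.5765, -0.2909, 0.0536]
eef_rot: [[-1.0, -0.001, 0.002], [-0.001, 1.0, -0.001], [-0.002, -0.001, -1.0]]
contact_force: [-0.6, 1.2, 2.5]
width: 0.0661
time_s: 17.72
tcp_pos: [0.5773, -0.2914, 0.206]
eef_rot: [[-1.0, -0.001, 0.006], [-0.001, 1.0, -0.004], [-0.006, -0.004, -1.0]]
contact_force: [-0.2, -0.2, -1.2]
width: 0.0662
306 209 307 diam 0.0548 c_tool [ 0.0005 -0.0069  0.0075]
306 209 321 diam 0.0636 c_tool [-0.0039 -0.007   0.0075]
316 198 307 diam 0.0602 c_tool [ 0.0032 -0.0019  0.0075]
316 198 322 diam 0.0697 c_tool [-0.0015 -0.0019  0.0075]
326 200 307 diam 0.0592 c_tool [0.0027 0.0031 0.0075]
326 200 322 diam 0.0687 c_tool [-0.002   0.0032  0.0075]
turn [-0.1   0.12  0.04] shift [-0.0689  0.1088  0.0136] | tcp [ 0.5762 -0.2909  0.2037] w 0.066 t 17.77 j6 -26.8
```

```bash
python3 -m pendant '[0,0,0,-0.068,0.109,0,0.06,0,0,0,-0.068,0.109,0,0.06,0,0,0,-0.068,0.109,0,0.06,0,0,0,-0.068,0.109,0,0.06,0,0,0,-0.068,0.109,0,0.06,0,0,0,-0.068,0.109,0,0.06,0,0,0,-0.068,0.109,0,0.06]';python3 - <<'E'
from h import *
rel([0.644,-0.182,0.1006],90)
E
```

```text
time_s: 18.35
tcp_pos: [0.6429, -0.1827, 0.2021]
eef_rot: [[-1.0, 0.0, -0.001], [0.0, 1.0, -0.001], [0.001, -0.001, -1.0]]
contact_force: [-0.3, -0.7, -1.1]
width: 0.0659
turn [-0.08 -0.05 -0.03] shift [-0.0012  0.0009  0.1015] | tcp [ 0.6429 -0.1827  0.2021] w 0.0659 t 18.35 j6 -15.8
```

```bash
python3 -m pendant '[0,0,0,-0.001,0.001,0.035,0.06,0,0,0,-0.001,0.001,0.065,0.06,0,0,0,-0.001,0.001,0.08,0.06,0,0,0,-0.001,0.001,0.09,0.06,0,0,0,-0.001,0.001,0.097,0.06,0,0,0,-0.001,0.001,0.1,0.06,0,0,0,-0.001,0.001,0.102,0.06,0,0,0,-0.001,0.001,0.102,0.06]';python3 - <<'E'
from h import *
rel([0.644,-0.182,0.1006],90)
E
```

```text
time_s: 19.02
tcp_pos: [0.6443, -0.1825, 0.1011]
eef_rot: [[-1.0, 0.001, 0.001], [0.001, 1.0, -0.002], [-0.001, -0.002, -1.0]]
contact_force: [0.2, -0.5, -2.2]
width: 0.0658
turn [-0.12  0.04 -0.06] shift [0.0003 0.0005 0.0005] | tcp [ 0.6443 -0.1825  0.1011] w 0.0658 t 19.02 j6 -15.7
```

```bash
python3 -m pendant '[0,0,0,0,0,0.001,0.085,0,0,0,0,0,0.001,0.085,0,0,0,0,0,0.001,0.085,0,0,0,0,0,0.001,0.085,0,0,0,0,0,0.001,0.085]';python3 -m pendant '[0,0,0,0,0,-0.03,0.085,0,0,0,0,0,-0.07,0.085,0,0,0,0,0,-0.1,0.085,0,0,0,0,0,-0.1,0.085]'
python3 - <<'E'
from h import *
d=arm.snapshot("wrist")
wrims(d,.092)
S=arm.snapshot("scene")
cv2.imwrite("pics/s14.png",cv2.resize(S["img"][140:290,130:380,::-1],None,fx=3.,fy=3.))
rel([0.4365,-0.164,0.20],90)
E
```

```text
time_s: 19.43
tcp_pos: [0.6445, -0.1825, 0.1006]
eef_rot: [[-1.0, 0.001, 0.002], [0.001, 1.0, -0.002], [-0.002, -0.002, -1.0]]
contact_force: [-0.8, -0.4, 0.2]
width: 0.0852
time_s: 19.77
tcp_pos: [0.648, -0.1831, 0.2094]
eef_rot: [[-1.0, 0.001, 0.015], [0.001, 1.0, -0.006], [-0.015, -0.006, -1.0]]
contact_force: [1.4, 0.2, 1.3]
width: 0.0848
px [319. 194.] r(mm) [32.9 34.2] X [ 0.6418 -0.1828  0.092 ]
px [663.9 162.2] r(mm) [ 72.4 140.2] X [0.6143 0.1022 0.092 ]
turn [-0.21  0.37 -0.04] shift [0.2091 0.0183 0.0017] | tcp [ 0.6456 -0.1825  0.2031] w 0.0849 t 19.87 j6 -15.7
```

View pics/s14.png

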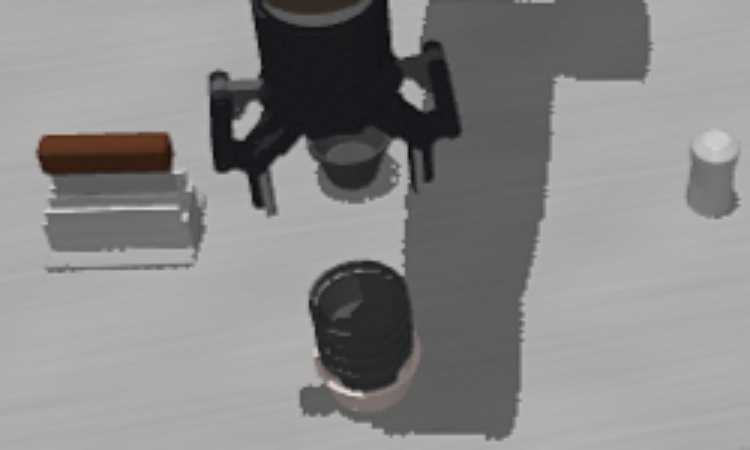

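```bash
python3 -m pendant '[0,0,0,0.209,0.018,0.0,0.085,0,0,0,0.209,0.018,0.0,0.085,0,0,0,0.209,0.018,0.0,0.085,0,0,0,0.209,0.018,0.03,0.085,0,0,0,0.209,0.018,0.06,0.085,0,0,0,0.209,0.018,0.072,0.085,0,0,0,0.209,0.018,0.072,0.085]'
python3 - <<'E'
from h import *
d=arm.snapshot("wrist");cv2.imwrite("pics/w15.png",d["img"][:,:,::-1])
wrims(d,.045)
rel([0.4365,-0.164,0.051],90)
E
```

```text
time_s: 20.45
tcp_pos: [0.4268, -0.1615, 0.1228]
eef_rot: [[-1.0, 0.002, -0.011], [0.002, 1.0, 0.003], [0.011, 0.003, -1.0]]
contact_force: [-1.6, 0.8, -1.2]
width: 0.0848
px [312.7 229.3] r(mm) [31.8 33.4] X [ 0.4345 -0.1651  0.045 ]
turn [ 0.02 -0.24 -0.09] shift [-0.0053 -0.0012  0.0749] | tcp [ 0.4315 -0.1628  0.1259] w 0.0851 t 20.5 j6 -20.5
```

View pics/w15.png

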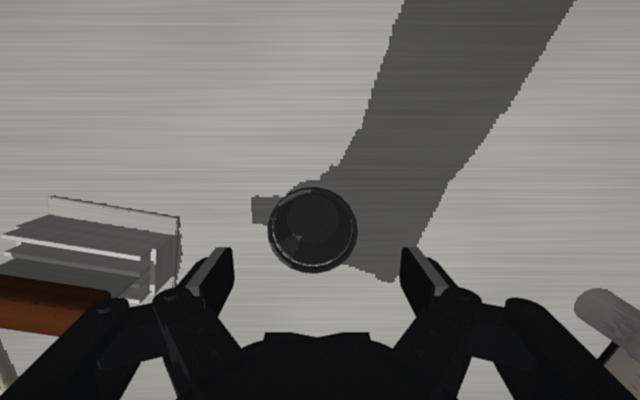

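```bash
python3 -m pendant '[0,0,0,-0.005,-0.002,0,0.085,0,0,0,-0.005,-0.002,0,0.085,0,0,0,-0.005,-0.002,0,0.085]'
python3 - <<'E'
from h import *
d=arm.snapshot("wrist")
wrims(d,.045)
rel([0.436,-0.165,0.051],90)
E
```

```text
time_s: 20.75
tcp_pos: [0.4391, -0.1655, 0.1269]
eef_rot: [[-1.0, 0.001, -0.001], [0.001, 1.0, -0.001], [0.001, -0.001, -1.0]]
contact_force: [-0.2, -0.4, 0.6]
width: 0.0851
px [318.4 211.3] r(mm) [32.1 33.3] X [ 0.435  -0.1652  0.045 ]
turn [-0.04 -0.08 -0.06] shift [0.0028 0.0005 0.0759] | tcp [ 0.4389 -0.1655  0.1269] w 0.0848 t 20.8 j6 -20.6
```

```bash
python3 -m pendant '[0,0,0,0.003,0,0.04,0.085,0,0,0,0.003,0,0.065,0.085,0,0,0,0.003,0,0.077,0.085,0,0,0,0.003,0,0.077,0.085,0,0,0,0.003,0,0.077,0.085,0,0,0,0.003,0,0.077,0.06,0,0,0,0.003,0,0.077,0.06,0,0,0,0.003,0,0.077,0.06]' 40; python3 -m pendant '[0,0,0,0,0,0,0.06,0,0,0,0,0,0,0.06,0,0,0,0,0,0,0.06,0,0,0,0,0,0,0.06]';python3 -m pendant '[0,0,0,0,0,-0.03,0.06,0,0,0,0,0,-0.06,0.06,0,0,0,0,0,-0.09,0.06,0,0,0,0,0,-0.12,0.06,0,0,0,0,0,-0.15,0.06,0,0,0,0,0,-0.17,0.06,0,0,0,0,0,-0.17,0.06,0,0,0,0,0,-0.17,0.06]';python3 - <<'E'
from h import *
heldc(.0525)
rel([0.6440,-0.182,0.22],90)
E
```

```text
time_s: 21.47
tcp_pos: [0.4377, -0.166, 0.0517]
eef_rot: [[-1.0, 0.001, 0.003], [0.001, 1.0, -0.002], [-0.003, -0.002, -1.0]]
contact_force: [-0.6, 0.2, 4.4]
width: 0.0655
time_s: 21.8
tcp_pos: [0.4375, -0.166, 0.0518]
eef_rot: [[-1.0, 0.001, 0.003], [0.001, 1.0, -0.002], [-0.003, -0.002, -1.0]]
contact_force: [-0.2, 0.3, -0.4]
width: 0.0653
time_s: 22.47
tcp_pos: [0.4376, -0.1659, 0.2226]
eef_rot: [[-1.0, 0.001, 0.005], [0.001, 1.0, -0.003], [-0.005, -0.003, -1.0]]
contact_force: [-0.5, 0.1, -1.1]
width: 0.0651
306 198 307 diam 0.0598 c_tool [ 0.0039 -0.0066  0.0075]
316 197 308 diam 0.0608 c_tool [ 0.0038 -0.0016  0.0075]
326 197 307 diam 0.0602 c_tool [0.0041 0.0033 0.0075]
326 197 322 diam 0.0697 c_tool [-0.0006  0.0034  0.0075]
turn [-0.1   0.12 -0.06] shift [-0.2073 -0.0162  0.0017] | tcp [ 0.4367 -0.1656  0.2212] w 0.0648 t 22.52 j6 -20.7
```

```bash
python3 -m pendant '[0,0,0,-0.207,-0.016,0,0.06,0,0,0,-0.207,-0.016,0,0.06,0,0,0,-0.207,-0.016,0,0.06,0,0,0,-0.207,-0.016,0,0.06,0,0,0,-0.207,-0.016,0,0.06,0,0,0,-0.207,-0.016,0,0.06,0,0,0,-0.207,-0.016,0,0.06,0,0,0,-0.207,-0.016,0,0.06]';python3 - <<'E'
from h import *
rel([0.644,-0.182,0.113],90)
E
```

```text
time_s: 23.18
tcp_pos: [0.6423, -0.1814, 0.2183]
eef_rot: [[-1.0, 0.001, -0.004], [0.001, 1.0, -0.0], [0.004, -0.0, -1.0]]
contact_force: [-0.3, -0.6, -0.3]
width: 0.065
turn [-0.01 -0.24 -0.05] shift [-0.0022 -0.0006  0.1053] | tcp [ 0.6423 -0.1814  0.2183] w 0.065 t 23.18 j6 -15.7
```

```bash
python3 -m pendant '[0,0,0,-0.0015,0,0.035,0.06,0,0,0,-0.0015,0,0.065,0.06,0,0,0,-0.0015,0,0.085,0.06,0,0,0,-0.0015,0,0.095,0.06,0,0,0,-0.0015,0,0.101,0.06,0,0,0,-0.0015,0,0.104,0.06,0,0,0,-0.0015,0,0.106,0.06,0,0,0,-0.0015,0,0.106,0.06]';python3 - <<'E'
from h import *
rel([0.644,-0.182,0.113],90)
E
```

```text
time_s: 23.85
tcp_pos: [0.6439, -0.1817, 0.114]
eef_rot: [[-1.0, 0.001, -0.001], [0.001, 1.0, -0.001], [0.001, -0.001, -1.0]]
contact_force: [1.0, -0.6, -0.0]
width: 0.0651
turn [-0.06 -0.09 -0.06] shift [-0.0001 -0.0003  0.001 ] | tcp [ 0.6439 -0.1817  0.114 ] w 0.0651 t 23.85 j6 -15.7
```

```bash
python3 -m pendant '[0,0,0,0,0,0.001,0.06,0,0,0,0,0,0.001,0.085,0,0,0,0,0,0.001,0.085,0,0,0,0,0,0.001,0.085,0,0,0,0,0,0.001,0.085,0,0,0,0,0,0.001,0.085]';python3 -m pendant '[0,0,0,0,0,-0.03,0.085,0,0,0,0,0,-0.07,0.085,0,0,0,0,0,-0.1,0.085,0,0,0,0,0,-0.1,0.085,0,0,0,0.14,-0.15,-0.1,0.085,0,0,0,0.14,-0.15,-0.1,0.085,0,0,0,0.14,-0.15,-0.1,0.085,0,0,0,0.14,-0.15,-0.1,0.085]'; python3 -m pendant '[0,0,0,0.06,-0.08,0,0.085,0,0,0,0.06,-0.08,0,0.085,0,0,0,0.06,-0.08,0,0.085,0,0,0,0.06,-0.08,0,0.085,0,0,0,0.06,-0.08,0,0.085]';python3 - <<'E'
from h import *
d=arm.snapshot("wrist");cv2.imwrite("pics/w16.png",d["img"][:,:,::-1])
S=arm.snapshot("scene");T=arm.snapshot("top")
cv2.imwrite("pics/s16.png",cv2.resize(S["img"][140:290,130:380,::-1],None,fx=3.,fy=3.))
cv2.imwrite("pics/t16.png",cv2.resize(T["img"][120:265,180:480,::-1],None,fx=2.6,fy=2.6,interpolation=2))
s=S["img"];
a=np.array([.646,-.1825,0]);print([proj(S,a+[0,0,z]).round(1) for z in(.032,.106)])
rel([.47,-.34,.2],90)
E
```

```text
time_s: 24.35
tcp_pos: [0.644, -0.1817, 0.113]
eef_rot: [[-1.0, 0.001, -0.001], [0.001, 1.0, -0.001], [0.001, -0.001, -1.0]]
contact_force: [-0.1, 0.2, -0.7]
width: 0.0853
time_s: 25.02
tcp_pos: [0.5291, -0.3039, 0.2131]
eef_rot: [[-1.0, -0.0, -0.001], [-0.0, 1.0, -0.001], [0.001, -0.001, -1.0]]
contact_force: [0.3, -0.3, 0.4]
width: 0.0851
time_s: 25.43
tcp_pos: [0.4683, -0.3849, 0.2132]
eef_rot: [[-1.0, 0.002, -0.001], [0.002, 1.0, -0.001], [0.001, -0.001, -1.0]]
contact_force: [0.1, 0.2, -0.4]
width: 0.085
[array([250.4, 256.3]), array([247.5, 233.8])]
turn [-0.04 -0.07  0.11] shift [-0.0001  0.043   0.0131] | tcp [ 0.47   -0.383   0.2132] w 0.0849 t 25.58 j6 -39.3
```

View pics/w16.png

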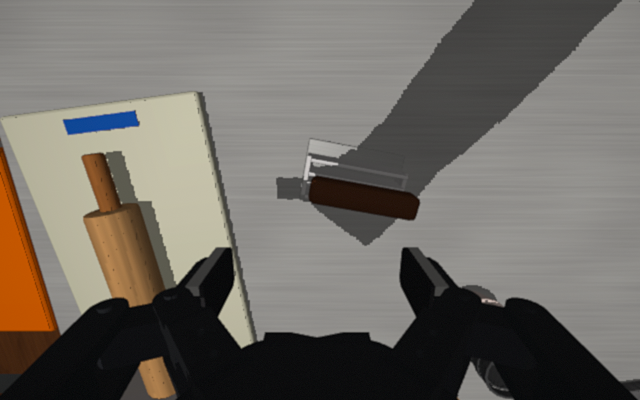

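View pics/s16.png

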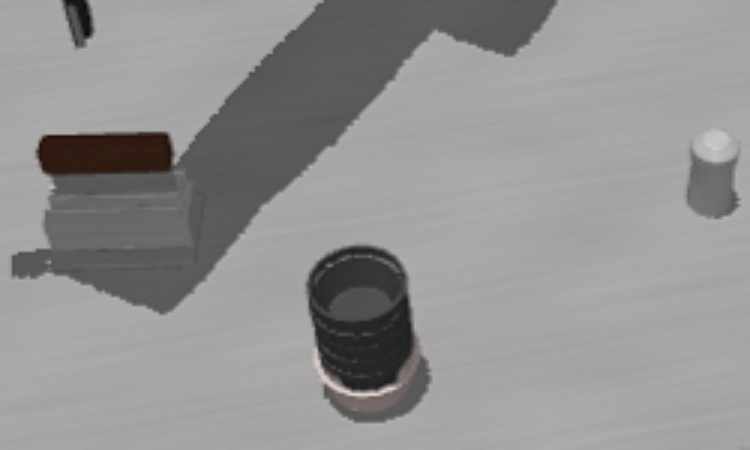

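View pics/t16.png

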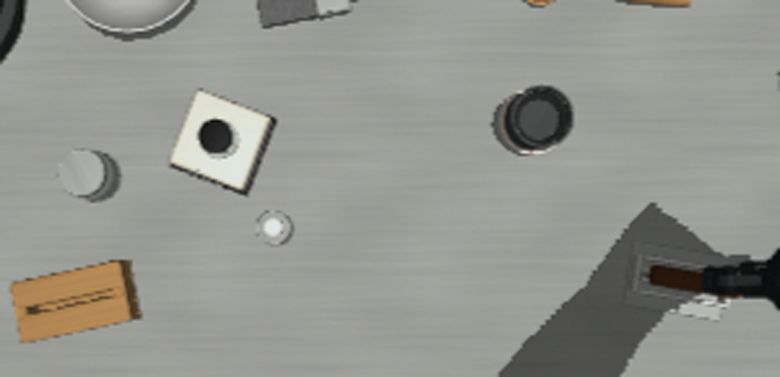

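```bash
python3 -m pendant '[0,0,49,0,0.02,0,0.085,0,0,49,0,0.02,0,0.085,0,0,49,0,0.02,0,0.085,0,0,49,0,0.02,0,0.085,0,0,49,0,0.02,0,0.085,0,0,49,0,0.02,0,0.085,0,0,49,0,0.02,0,0.085,0,0,49,0,0.02,0,0.085]';python3 - <<'E'
from h import *
rel([.47,-.34,.2],-8.4)
E
```

```text
time_s: 26.25
tcp_pos: [0.4711, -0.3615, 0.2131]
eef_rot: [[-0.659, 0.753, -0.001], [0.753, 0.659, -0.001], [0.0, -0.001, -1.0]]
contact_force: [-0.8, 0.3, -1.0]
width: 0.0852
turn [-8.000e-02  1.000e-02  4.959e+01] shift [0.0169 0.0133 0.0131] | tcp [ 0.4711 -0.3615  0.2131] w 0.0852 t 26.25 j6 11.3
```

```bash
python3 -m pendant '[0,0,49.6,0.017,0.013,0,0.085,0,0,49.6,0.017,0.013,0,0.085,0,0,49.6,0.017,0.013,0,0.085,0,0,49.6,0.017,0.013,0,0.085,0,0,49.6,0.017,0.013,0,0.085,0,0,49.6,0.017,0.013,0,0.085,0,0,49.6,0.017,0.013,0,0.085,0,0,49.6,0.017,0.013,0,0.085]';python3 - <<'E'
from h import *
d=arm.snapshot("wrist");cv2.imwrite("pics/w17.png",d["img"][:,:,::-1])
rel([.47,-.34,.2],-8.4)
E
```

```text
time_s: 26.92
tcp_pos: [0.4704, -0.3391, 0.213]
eef_rot: [[0.144, 0.99, -0.001], [0.99, -0.144, -0.0], [-0.001, -0.001, -1.0]]
contact_force: [0.0, 0.7, -0.3]
width: 0.0851
turn [-0.07  0.03  0.34] shift [-0.0008 -0.0002  0.013 ] | tcp [ 0.4703 -0.3392  0.213 ] w 0.0852 t 26.97 j6 62.3
```

View pics/w17.png

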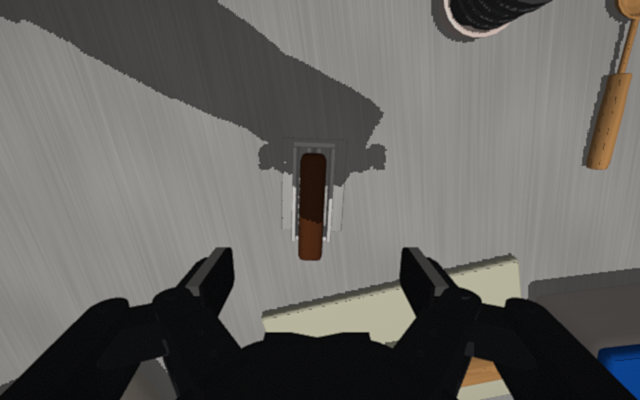

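```bash
cat >> h.py <<'E'
def brown(img,roi,rb=18,hi=140):
    x0,y0,x1,y1=roi;s=img[y0:y1,x0:x1].astype(int)
    m=((s[:,:,0]-s[:,:,2]>rb)&(s[:,:,0]<hi)).astype(np.uint8)*255
    m=cv2.morphologyEx(m,cv2.MORPH_CLOSE,np.ones((5,5),np.uint8))
    c=max(cv2.findContours(m,cv2.RETR_EXTERNAL,cv2.CHAIN_APPROX_NONE)[0],key=cv2.contourArea)[:,0]+[x0,y0]
    return c,cv2.minAreaRect(c.astype(np.float32))
E
python3 - <<'E'
from h import *
d=arm.snapshot("wrist");S=arm.snapshot("scene")
c,r=brown(d["img"],(270,120,360,290));print(r)
c2,r2=brown(S["img"],(120,160,210,220));print(r2)
b=cv2.boxPoints(r);b=b[np.argsort(b[:,1])];e1=b[:2].mean(0);e2=b[2:].mean(0);print(e1,e2)
for z in(.095,.102):
    A,B=onz(d,e1,z),onz(d,e2,z);print(z,A.round(4),B.round(4),np.linalg.norm(A-B).round(4),((A+B)/2).round(4),"normal ang",np.degrees(np.arctan2(A[0]-B[0],A[1]-B[1]))*-1)
print(tri([(d,r[0]),(S,r2[0])]))
w=[np.linalg.norm(b[0]-b[1]),np.linalg.norm(b[2]-b[3])];print(w)
E
```

```text
((311.51666259765625, 206.51780700683594), (24.22698211669922, 105.5579605102539), 1.9749338626861572)
((164.03326416015625, 190.63137817382812), (12.435797691345215, 44.069175720214844), 88.31531524658203)
[313.33554 153.77017] [309.69778 259.26544]
0.095 [ 0.4737 -0.2978  0.095 ] [ 0.4564 -0.3934  0.095 ] 0.0972 [ 0.465  -0.3456  0.095 ] normal ang -10.24736032953196
0.102 [ 0.4739 -0.2969  0.102 ] [ 0.4571 -0.3898  0.102 ] 0.0943 [ 0.4655 -0.3433  0.102 ] normal ang -10.247360329531949
(array([ 0.46515273, -0.34447188,  0.08819054]), np.float64(0.0005791142466131651))
[np.float32(24.226976), np.float32(24.226976)]
```

Run:
```python
from h import *
rel([.465,-.3445,.14],-10.2)
```

```text
turn [-0.07  0.03  2.08] shift [-0.0056 -0.0043  0.073 ] | tcp [ 0.4701 -0.3395  0.213 ] w 0.0852 t 27.07 j6 62.3
```

```bash
python3 -m pendant '[0,0,2,-0.0055,-0.0045,0.04,0.06,0,0,2,-0.0055,-0.0045,0.06,0.06,0,0,2,-0.0055,-0.0045,0.06,0.06,0,0,2,-0.0055,-0.0045,0.06,0.06,0,0,2,-0.0055,-0.0045,0.06,0.06]';python3 - <<'E'
from h import *
d=arm.snapshot("wrist");cv2.imwrite("pics/w18.png",d["img"][:,:,::-1])
c,r=brown(d["img"],(270,120,360,320));print(r)
b=cv2.boxPoints(r);b=b[np.argsort(b[:,1])];e1=b[:2].mean(0);e2=b[2:].mean(0)
A,B=onz(d,e1,.1),onz(d,e2,.1);print(A.round(4),B.round(4),((A+B)/2).round(4),"normal ang",np.degrees(np.arctan2(A[0]-B[0],A[1]-B[1]))*-1)
rel([.465,-.3445,.096],-10.2)
E
```

```text
time_s: 27.48
tcp_pos: [0.4657, -0.3447, 0.1544]
eef_rot: [[0.174, 0.985, 0.0], [0.985, -0.174, -0.002], [-0.001, 0.001, -1.0]]
contact_force: [1.0, 0.1, 1.4]
width: 0.0602
((315.5, 223.5), (137.0, 33.0), 90.0)
[ 0.4739 -0.297   0.1   ] [ 0.4571 -0.3912  0.1   ] [ 0.4655 -0.3441  0.1   ] normal ang -10.118088867326152
turn [0.11 0.12 0.15] shift [ 0.0004 -0.0012  0.0589] | tcp [ 0.466 -0.345  0.155] w 0.0597 t 27.53 j6 63.6
```

View pics/w18.png

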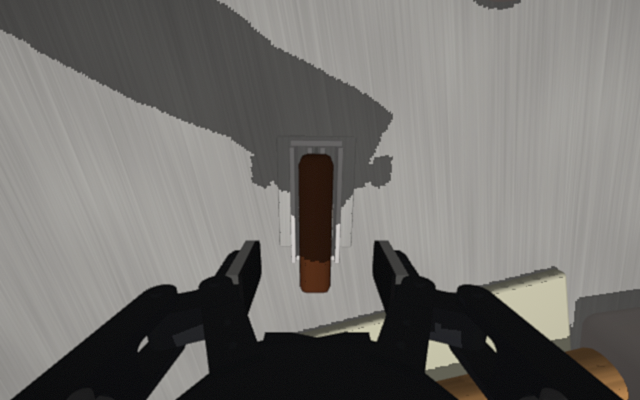

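```bash
python3 -m pendant '[0,0,0,0,-0.001,0.03,0.06,0,0,0,0,-0.001,0.05,0.06,0,0,0,0,-0.001,0.059,0.06,0,0,0,0,-0.001,0.059,0.06,0,0,0,0,-0.001,0.059,0.04,0,0,0,0,-0.001,0.059,0.03,0,0,0,0,-0.001,0.059,0.015,0,0,0,0,-0.001,0.059,0.015]' 50; python3 -m pendant '[0,0,0,0,0,0,0.015,0,0,0,0,0,0,0.015,0,0,0,0,0,0,0.015,0,0,0,0,0,0,0.015,0,0,0,0,0,0,0.015]';python3 - <<'E'
from h import *
d=arm.snapshot("wrist");cv2.imwrite("pics/w19.png",d["img"][:,:,::-1])
rel([.465,-.3445,.096],-10.2)
E
```

```text
time_s: 28.2
tcp_pos: [0.4659, -0.3458, 0.0979]
eef_rot: [[0.175, 0.985, 0.004], [0.985, -0.175, -0.005], [-0.004, 0.004, -1.0]]
contact_force: [-2.3, 0.6, 5.5]
width: 0.0213
time_s: 28.62
tcp_pos: [0.4659, -0.3457, 0.0979]
eef_rot: [[0.175, 0.985, 0.004], [0.985, -0.175, -0.004], [-0.004, 0.004, -1.0]]
contact_force: [-0.5, 1.1, 0.5]
width: 0.0213
turn [0.26 0.22 0.15] shift [ 0.0011 -0.0012  0.0019] | tcp [ 0.466  -0.3457  0.0979] w 0.0212 t 28.67 j6 63.5
```

View pics/w19.png

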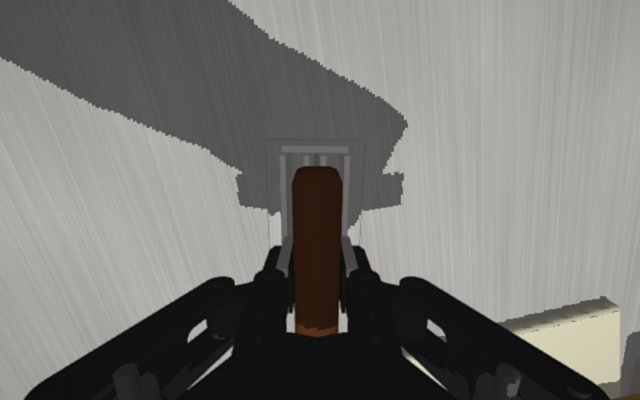

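```bash
python3 -m pendant '[0,0,0,0,0,-0.02,0.015,0,0,0,0,0,-0.04,0.015,0,0,0,0,0,-0.06,0.015,0,0,0,0,0,-0.09,0.015,0,0,0,0,0,-0.12,0.015,0,0,0,0,0,-0.14,0.015,0,0,0,0,0,-0.14,0.015]';python3 - <<'E'
from h import *
d=arm.snapshot("wrist");cv2.imwrite("pics/w20.png",d["img"][:,:,::-1])
S=arm.snapshot("scene");T=arm.snapshot("top")
cv2.imwrite("pics/s20.png",cv2.resize(S["img"][60:290,80:380,::-1],None,fx=2.5,fy=2.5))
# block
t=T["img"].astype(int);m=((t[:,:,0]-t[:,:,2]>40)).astype(np.uint8)*255
k=np.zeros_like(m);k[200:270,170:250]=255;m&=k
c=max(cv2.findContours(m,cv2.RETR_EXTERNAL,cv2.CHAIN_APPROX_NONE)[0],key=cv2.contourArea);r=cv2.minAreaRect(c);print(r,onz(T,r[0],.06))
cv2.imwrite("pics/bl_t.png",cv2.resize(T["img"][205:265,170:250,::-1],None,fx=9,fy=9,interpolation=0))
cv2.imwrite("pics/bl_s.png",cv2.resize(S["img"][130:195,400:485,::-1],None,fx=9,fy=9,interpolation=0))
rel([.465,-.3445,.23],-10.2)
E
```

```text
time_s: 29.25
tcp_pos: [0.4675, -0.3466, 0.2431]
eef_rot: [[0.175, 0.985, 0.011], [0.985, -0.174, -0.01], [-0.008, 0.013, -1.0]]
contact_force: [1.0, -1.1, -1.2]
width: 0.0211
((208.42193603515625, 235.3024139404297), (23.397415161132812, 46.655147552490234), 77.90524291992188) [0.45164081 0.32868035 0.06      ]
turn [0.16 0.16 0.15] shift [ 0.0003 -0.      0.0066] | tcp [ 0.465  -0.3447  0.2366] w 0.0214 t 29.4 j6 63.5
```

View pics/s20.png

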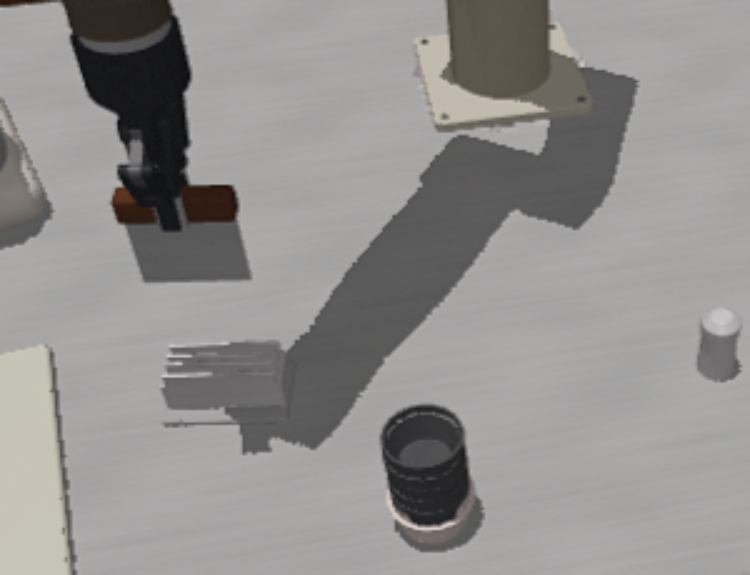

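View pics/bl_t.png

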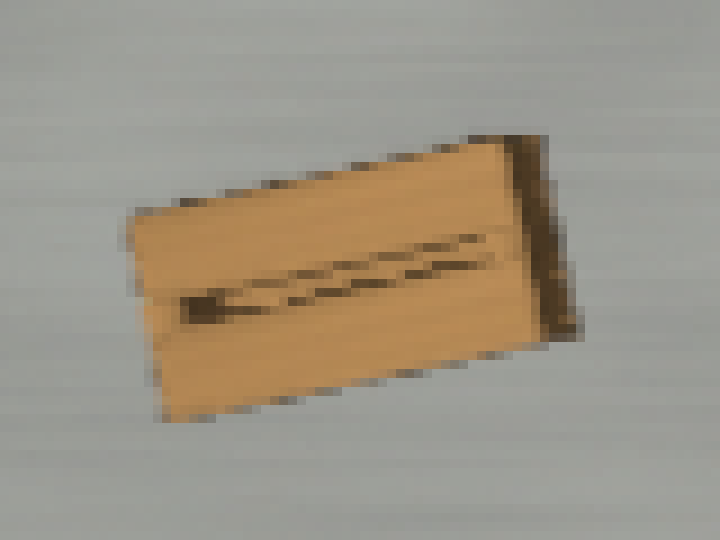

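View pics/bl_s.png

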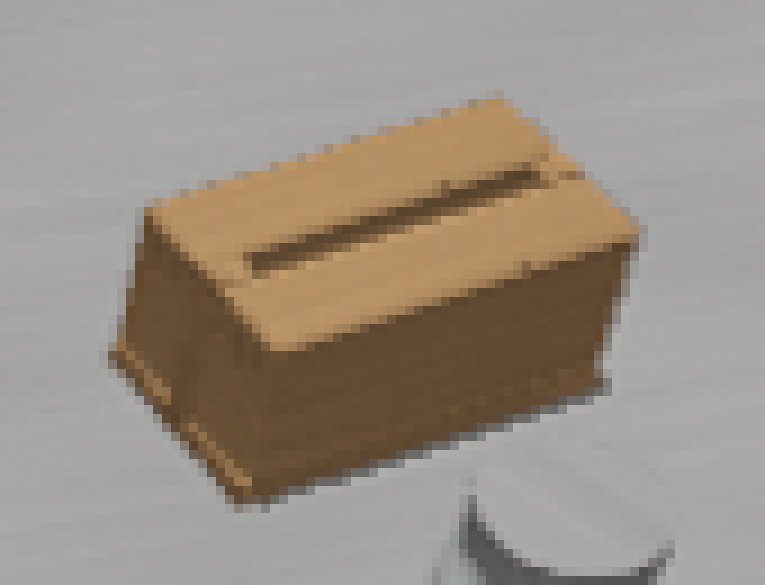

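View pics/w20.png

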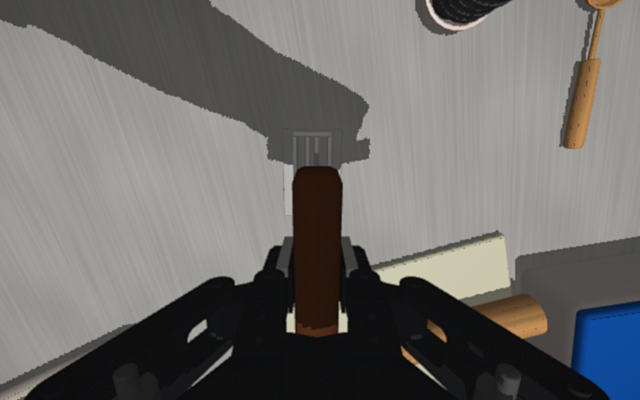

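Run:
```python
from h import *
S=arm.snapshot("scene");T=arm.snapshot("top")
t=np.array([(130,215),(500,140),(545,342),(165,418)])/9-.5+[170,205]
s=np.array([(640,230),(270,348),(155,208),(500,97)])/9-.5+[400,130]
P=[]
for a,b in zip(t,s):
    X,e=tri([(T,a),(S,b)]);P.append(X);print(X.round(4),round(e,4), onz(T,a,.06).round(4),onz(S,b,.06).round(4))
P=np.array(P);print(P.mean(0));
Q=np.array([onz(T,a,.06) for a in t]);Qs=np.array([onz(S,a,.06) for a in s])
for q in(P,Q,Qs):
    v=(q[0]+q[3]-q[1]-q[2]);print("c",q.mean(0).round(4),"long dir",np.degrees(np.arctan2(v[1],v[0])))
# slot ends
st=np.array([(190,310),(492,248)])/9-.5+[170,205];ss=np.array([(545,172),(248,265)])/9-.5+[400,130]
for d,q in((T,st),(S,ss)):
    a=onz(d,q[0],.06);b=onz(d,q[1],.06);v=a-b;print("slot",((a+b)/2).round(4),np.linalg.norm(v).round(4),np.degrees(np.arctan2(v[1],v[0])).round(2))
```

```text
[0.4732 0.4012 0.0581] 0.0019 [0.4724 0.3988 0.06  ] [0.4754 0.4017 0.06  ]
[0.4948 0.2822 0.0565] 0.0008 [0.4945 0.2808 0.06  ] [0.4984 0.2809 0.06  ]
[0.4313 0.2711 0.0556] 0.0036 [0.4302 0.2668 0.06  ] [0.4368 0.2721 0.06  ]
[0.4081 0.3899 0.0562] 0.0011 [0.4079 0.3878 0.06  ] [0.4124 0.3883 0.06  ]
[0.45185009 0.33608899 0.05659918]
c [0.4519 0.3361 0.0566] long dir 100.68567593263097
c [0.4513 0.3335 0.06  ] long dir 100.53236572122401
c [0.4557 0.3357 0.06  ] long dir 101.28815539857403
slot [0.4511 0.3316 0.06  ] 0.0979 100.75
slot [0.4557 0.3374 0.06  ] 0.1 100.86
```

Run:
```python
from h import *
rel([.455,0.0,.23],0)
```

```text
turn [  0.03   0.11 -10.05] shift [ 0.3375 -0.0694  0.0049] | tcp [ 0.4645 -0.3444  0.2355] w 0.0213 t 29.5 j6 63.5
```

```bash
python3 -m pendant '[0,0,-10,0.29,-0.06,0,0.015,0,0,-10,0.29,-0.06,0,0.015,0,0,-10,0.29,-0.06,0,0.015,0,0,-10,0.29,-0.06,0,0.015,0,0,-10,0.29,-0.06,0,0.015,0,0,-10,0.29,-0.06,0,0.015,0,0,-10,0.29,-0.06,0,0.015,0,0,-10,0.29,-0.06,0,0.015]';python3 - <<'E'
from h import *
rel([.452,0.29,.23],10.7)
E
```

```text
time_s: 30.17
tcp_pos: [0.4542, -0.0426, 0.2333]
eef_rot: [[-0.006, 1.0, -0.004], [1.0, 0.006, 0.002], [0.002, -0.004, -1.0]]
contact_force: [-0.8, -0.2, -1.9]
width: 0.0214
turn [ -0.2   -0.12 -10.33] shift [ 0.3326 -0.      0.0039] | tcp [ 0.4542 -0.0426  0.2333] w 0.0214 t 30.17 j6 84.2
```

```bash
python3 -m pendant '[0,0,-10.3,0.31,0,0,0.015,0,0,-10.3,0.31,0,0,0.015,0,0,-10.3,0.31,0,0,0.015,0,0,-10.3,0.31,0,0,0.015,0,0,-10.3,0.31,0,0,0.015,0,0,-10.3,0.31,0,0,0.015,0,0,-10.3,0.31,0,0,0.015,0,0,-10.3,0.31,0,0,0.015]';python3 -m pendant '[0,0,0,0.05,0,0,0.015,0,0,0,0.05,0,0,0.015,0,0,0,0.05,0,0,0.015,0,0,0,0.05,0,0,0.015]';python3 - <<'E'
from h import *
d=arm.snapshot("wrist");cv2.imwrite("pics/w21.png",d["img"][:,:,::-1])
d=arm.snapshot("scene");cv2.imwrite("pics/s21.png",cv2.resize(d["img"][60:220,330:530,::-1],None,fx=3.5,fy=3.5))
rel([.452,0.334,.23],10.7)
E
```

```text
time_s: 30.83
tcp_pos: [0.4512, 0.2707, 0.2321]
eef_rot: [[-0.188, 0.982, -0.006], [0.982, 0.188, 0.002], [0.003, -0.005, -1.0]]
contact_force: [0.5, 0.1, -2.3]
width: 0.0211
time_s: 31.17
tcp_pos: [0.4411, 0.3197, 0.2305]
eef_rot: [[-0.19, 0.982, -0.008], [0.982, 0.19, -0.001], [0.001, -0.008, -1.0]]
contact_force: [-0.2, -0.9, -1.8]
width: 0.0213
turn [-0.42 -0.08  0.09] shift [0.0133 0.013  0.0012] | tcp [0.4417 0.3185 0.2313] w 0.0212 t 31.27 j6 114.9
```

View pics/w21.png

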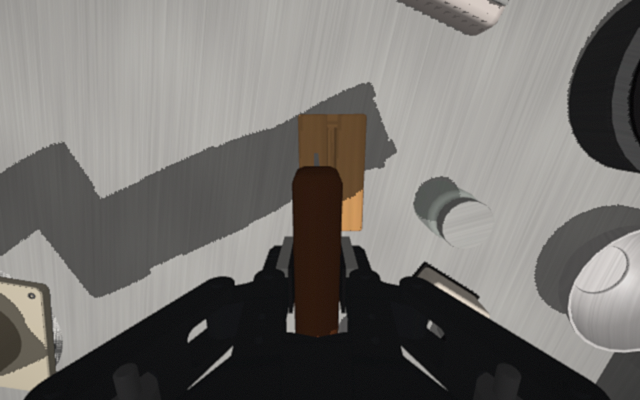

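View pics/s21.png

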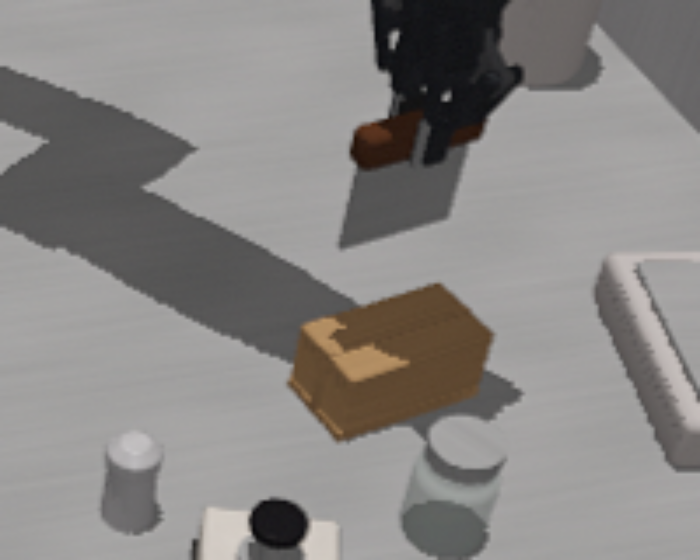

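Run:
```python
from h import *
d=arm.snapshot("wrist");x0,y0,k=285,100,8
im=d["img"][y0:y0+70,x0:x0+95,::-1]
im=cv2.convertScaleAbs(im,alpha=1.6)
cv2.imwrite("pics/w22.png",cv2.resize(im,None,fx=k,fy=k,interpolation=0))
im=d["img"][180:240,330:380,::-1];cv2.imwrite("pics/w22b.png",cv2.resize(im,None,fx=k,fy=k,interpolation=0))
```

```text
(no output)
```

View pics/w22.png

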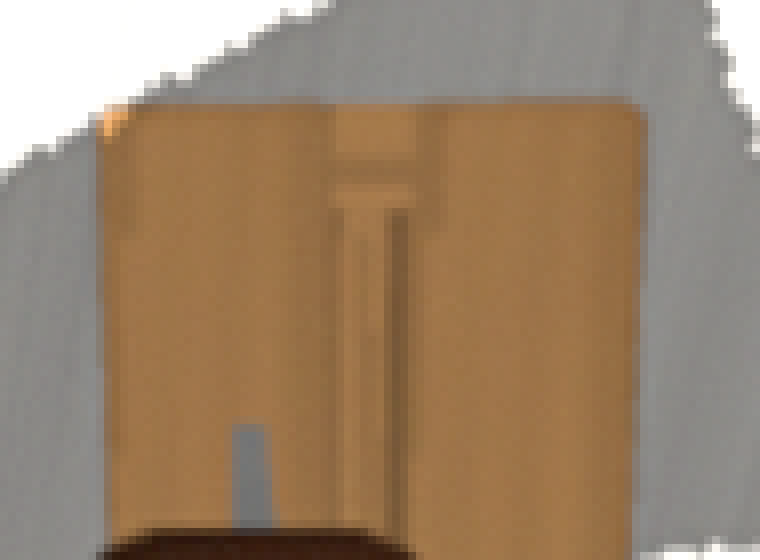

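View pics/w22b.png

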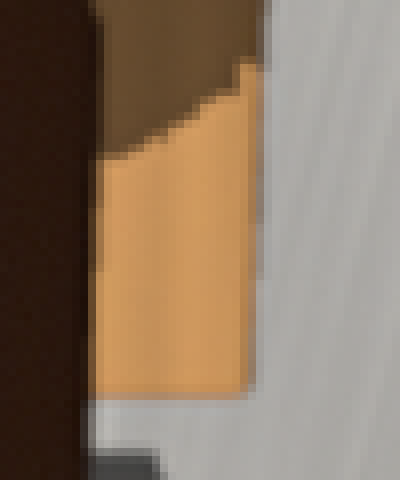

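Run:
```python
from h import *
d=arm.snapshot("wrist");s=arm.observe()
z=.06
a=onz(d,(297,112.4),z);b=onz(d,(364.9,112.4),z);c=onz(d,(360.5,228.5),z);sl=onz(d,(331.2,124.5),z)
print(a,b,c,sl);print("w",np.linalg.norm(a-b),"l",np.linalg.norm(b-c))
v=b-c;u=v/np.linalg.norm(v);print("dir",np.degrees(np.arctan2(v[1],v[0])))
w=b-a;print("normal dir",np.degrees(np.arctan2(w[1],w[0])))
print("centre",(a+c)/2, "from far edge",(a+b)/2-u*.062,"slot-end based",sl-u*.049)
# blade lower edge far corner: px
p=(285+251/8-.5,100+425/8-.5);e=s["tcp_pos"][2]-.092;X=onz(d,p,e);print("blade corner tool",s["eef_rot"].T@(X-s["tcp_pos"]))
rel([.452,0.334,.23],10.7)
```

```text
[0.40781064 0.38892083 0.06      ] [0.47310403 0.40128539 0.06      ] [0.4966999 0.2818809 0.06     ] [0.44301854 0.38394138 0.06      ]
w 0.06645381060868076 l 0.12171359001960252
dir 101.17836526698909
normal dir 10.723084621394
centre [0.45225527 0.33540087 0.06      ] from far edge [0.4524769  0.33427935 0.06      ] slot-end based [0.45251788 0.33587099 0.06      ]
blade corner tool [ 0.04554349 -0.00073713  0.09210697]
turn [-0.35 -0.13  0.03] shift [0.0135 0.0126 0.0019] | tcp [0.4421 0.3184 0.232 ] w 0.0213 t 31.37 j6 114.9
```

Run:
```python
from h import *
rel([.453,0.3347,.165],10.8)
```

```text
turn [-0.35 -0.13 -0.07] shift [0.0139 0.0142 0.0669] | tcp [0.4421 0.3184 0.232 ] w 0.0213 t 31.37 j6 114.9
```

```bash
python3 -m pendant '[-0.3,-0.1,0,0.014,0.014,0,0.015,-0.3,-0.1,0,0.014,0.014,0.02,0.015,-0.3,-0.1,0,0.014,0.014,0.04,0.015,-0.3,-0.1,0,0.014,0.014,0.055,0.015,-0.3,-0.1,0,0.014,0.014,0.064,0.015,-0.3,-0.1,0,0.014,0.014,0.064,0.015,-0.3,-0.1,0,0.014,0.014,0.064,0.015]';python3 - <<'E'
from h import *
d=arm.snapshot("wrist");x0,y0,k=270,90,7
cv2.imwrite("pics/w23.png",d["img"][:,:,::-1])
im=d["img"][y0:y0+85,x0:x0+110,::-1];im=cv2.convertScaleAbs(im,alpha=1.6)
cv2.imwrite("pics/w23z.png",cv2.resize(im,None,fx=k,fy=k,interpolation=0))
d=arm.snapshot("scene");cv2.imwrite("pics/s23.png",cv2.resize(d["img"][90:200,390:500,::-1],None,fx=5.4,fy=5.4))
rel([.453,0.3347,.165],10.8)
E
```

```text
time_s: 31.95
tcp_pos: [0.453, 0.3341, 0.168]
eef_rot: [[-0.185, 0.983, -0.001], [0.983, 0.185, -0.0], [0.0, -0.001, -1.0]]
contact_force: [-0.0, 0.3, -2.7]
width: 0.0212
turn [ 0.07 -0.08 -0.11] shift [-0.0001 -0.0007  0.0043] | tcp [0.4537 0.3349 0.1693] w 0.0214 t 32.05 j6 115.7
```

View pics/w23z.png

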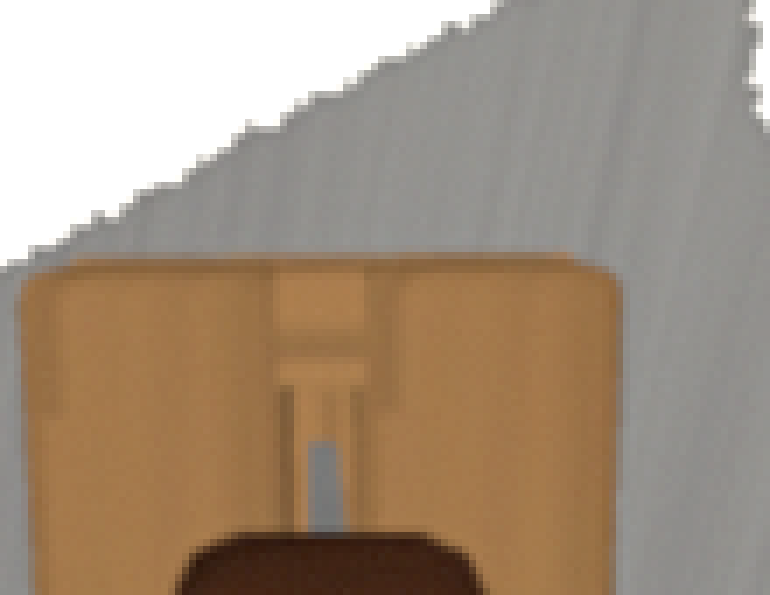

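View pics/s23.png

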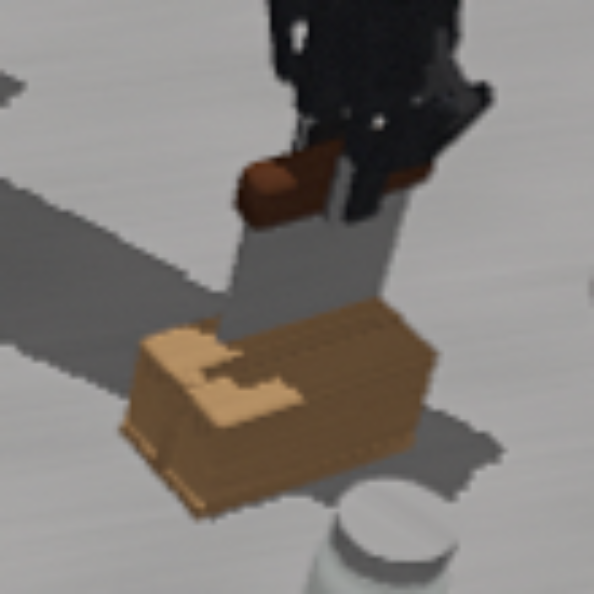

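View pics/w23.png

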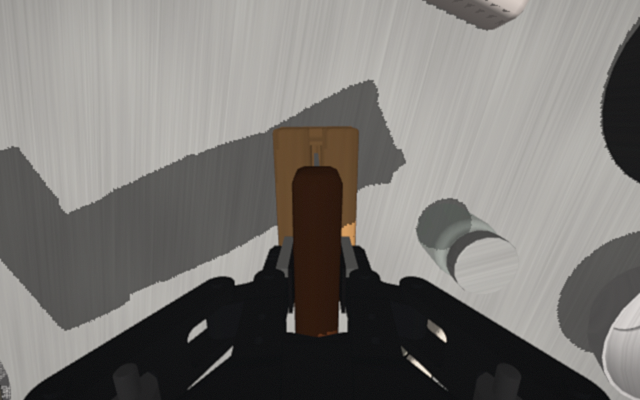

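```bash
python3 -m pendant '[0,0,0,0,-0.0005,0.01,0.015,0,0,0,0,-0.0005,0.018,0.015,0,0,0,0,-0.0005,0.025,0.015,0,0,0,0,-0.0005,0.025,0.015]';python3 - <<'E'
from h import *
rel([.453,0.3347,.1],10.8)
E
```

```text
time_s: 32.38
tcp_pos: [0.4521, 0.3341, 0.1421]
eef_rot: [[-0.186, 0.983, -0.002], [0.983, 0.186, -0.001], [-0.0, -0.002, -1.0]]
contact_force: [-0.8, -0.2, -1.0]
width: 0.0208
turn [-0.12  0.01 -0.1 ] shift [0.0004 0.0011 0.0421] | tcp [0.4521 0.3341 0.1421] w 0.0208 t 32.38 j6 115.7
```

```bash
python3 -m pendant '[0,0,0,0,0.0005,0.01,0.015,0,0,0,0,0.0005,0.018,0.015,0,0,0,0,0.0005,0.025,0.015,0,0,0,0,0.0005,0.032,0.015,0,0,0,0,0.0005,0.038,0.015,0,0,0,0,0.0005,0.038,0.015,0,0,0,0,0.0005,0.038,0.015]';python3 - <<'E'
from h import *
rel([.453,0.3347,.1],10.8)
E
```

```text
time_s: 32.97
tcp_pos: [0.4523, 0.3341, 0.1037]
eef_rot: [[-0.186, 0.983, -0.003], [0.983, 0.186, -0.001], [-0.0, -0.003, -1.0]]
contact_force: [-0.7, -0.6, -2.7]
width: 0.0212
turn [-0.16  0.03 -0.1 ] shift [0.0005 0.0008 0.0037] | tcp [0.4523 0.3341 0.1037] w 0.0212 t 32.97 j6 115.7
```

Bottom is near; pressing until the floor is felt.

```bash
python3 -m pendant '[0,0,0,0,0,0.003,0.015,0,0,0,0,0,0.005,0.015,0,0,0,0,0,0.006,0.015,0,0,0,0,0,0.006,0.015]'; python3 -m pendant '[0,0,0,0,0,0.002,0.015,0,0,0,0,0,0.002,0.015,0,0,0,0,0,0.002,0.015]'
```

```text
time_s: 33.3
tcp_pos: [0.4528, 0.3346, 0.0999]
eef_rot: [[-0.186, 0.983, -0.001], [0.983, 0.186, 0.001], [0.001, -0.001, -1.0]]
contact_force: [-2.7, -1.4, 8.4]
width: 0.0206
time_s: 33.55
tcp_pos: [0.4528, 0.3346, 0.0999]
eef_rot: [[-0.186, 0.983, 0.0], [0.983, 0.186, 0.001], [0.001, 0.001, -1.0]]
contact_force: [-3.1, -2.7, 8.4]
width: 0.0213
```

```bash
python3 -m pendant '[0,0,0,0,0,0,0.045,0,0,0,0,0,0,0.045,0,0,0,0,0,0,0.045,0,0,0,0,0,0,0.045]'; python3 -m pendant '[0,0,0,0,0,-0.03,0.045,0,0,0,0,0,-0.06,0.045,0,0,0,0,0,-0.1,0.045,0,0,0,0,0,-0.14,0.045,0,0,0,0,0,-0.14,0.045,0,0,0,0,0,-0.14,0.045]';python3 - <<'E'
from h import *
d=arm.snapshot("wrist");cv2.imwrite("pics/w24.png",d["img"][:,:,::-1])
S=arm.snapshot("scene");cv2.imwrite("pics/s24.png",cv2.resize(S["img"][90:260,380:500,::-1],None,fx=3.5,fy=3.5))
T=arm.snapshot("top");cv2.imwrite("pics/t24.png",cv2.resize(T["img"][120:265,180:480,::-1],None,fx=2.6,fy=2.6,interpolation=2))
E
```

```text
time_s: 33.88
tcp_pos: [0.453, 0.3348, 0.1]
eef_rot: [[-0.186, 0.983, 0.001], [0.983, 0.186, 0.002], [0.002, 0.001, -1.0]]
contact_force: [-0.0, -0.1, -0.3]
width: 0.0452
time_s: 34.38
tcp_pos: [0.4545, 0.3357, 0.2432]
eef_rot: [[-0.186, 0.983, 0.006], [0.983, 0.186, 0.006], [0.005, 0.007, -1.0]]
contact_force: [-0.6, 0.2, 0.0]
width: 0.0451
```

View pics/w24.png

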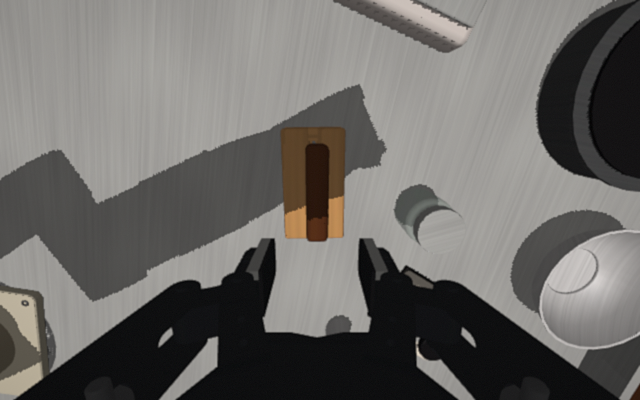

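View pics/s24.png

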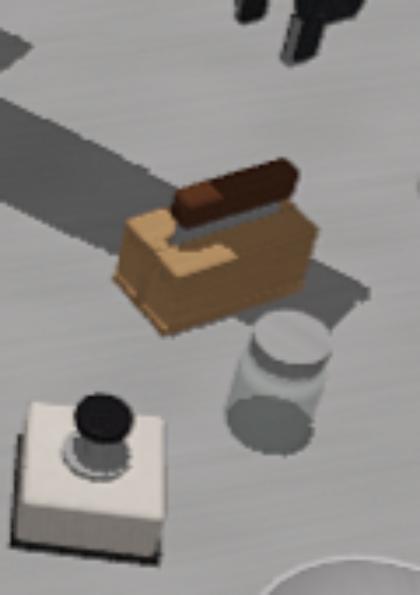

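View pics/t24.png

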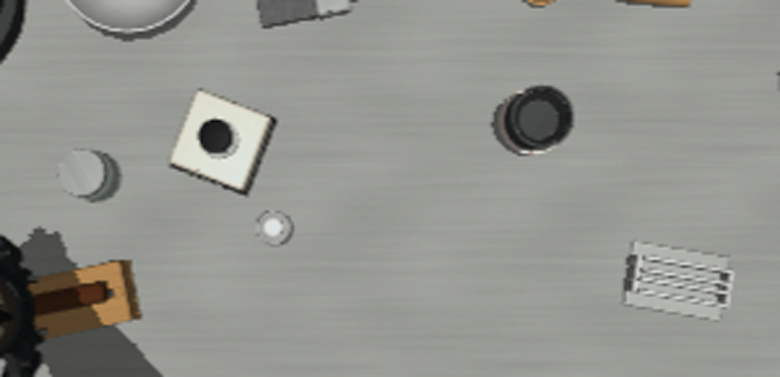

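Run:
```python
from h import *
S=arm.snapshot("scene");T=arm.snapshot("top")
bt,_=blobs(T["img"],(0,0,0),(179,255,50),40,400,(250,160,285,190))
bs,_=blobs(S["img"],(0,0,0),(179,255,50),60,600,(395,195,425,225))
print(bt,bs)
for b in bs: print(tri([(T,bt[0][1][0]),(S,b[1][0])]))
X=onz(T,bt[0][1][0],.083);print(X,onz(S,bs[0][1][0],.08))
rel([X[0],X[1],.2],10.8)
```

```text
[(98.5, ((262.4234313964844, 172.00184631347656), (11.357504844665527, 12.321769714355469), 161.51441955566406), (257, 166, 12, 12))] [(157.5, ((409.02294921875, 209.4242401123047), (14.125772476196289, 15.859428405761719), 105.97320556640625), (402, 203, 16, 14))]
(array([0.63013281, 0.17208043, 0.07620931]), np.float64(0.0017616844638103845))
[0.62878215 0.16959541 0.083     ] [0.6337342  0.17198484 0.08      ]
turn [-0.14 -0.   -0.09] shift [-0.1943  0.1432  0.0377] | tcp [0.4521 0.3339 0.238 ] w 0.0448 t 34.63 j6 115.7
```

```bash
python3 -m pendant '[0,0,0,-0.195,0.145,0.03,0,0,0,0,-0.195,0.145,0.03,0,0,0,0,-0.195,0.145,0.03,0,0,0,0,-0.195,0.145,0.03,0,0,0,0,-0.195,0.145,0.03,0,0,0,0,-0.195,0.145,0.03,0,0,0,0,-0.195,0.145,0.03,0,0,0,0,-0.195,0.145,0.03,0]' 20;python3 - <<'E'
from h import *
d=arm.snapshot("wrist");cv2.imwrite("pics/w25.png",d["img"][:,:,::-1])
rel([.630,.171,.115],10.8)
E
```

```text
time_s: 35.3
tcp_pos: [0.6309, 0.167, 0.2046]
eef_rot: [[-0.182, 0.983, -0.007], [0.983, 0.182, -0.001], [-0.0, -0.007, -1.0]]
contact_force: [-0.0, -0.5, 0.5]
width: 0.0001
turn [-0.37 -0.01 -0.18] shift [0.0026 0.0009 0.0905] | tcp [0.6302 0.1684 0.2055] w -0.0001 t 35.35 j6 94.3
```

View pics/w25.png

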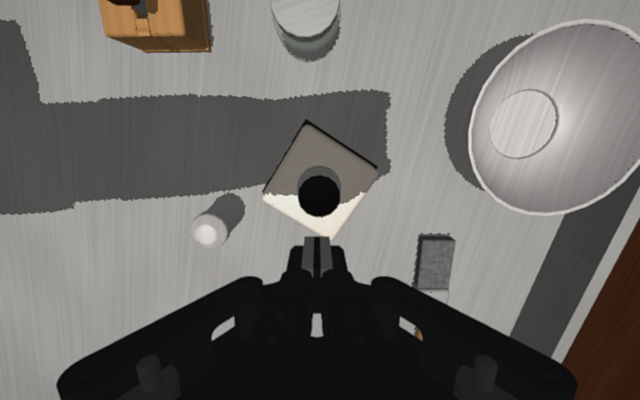

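Run:
```python
from h import *
d=arm.snapshot("wrist")
b,_=blobs(d["img"],(0,0,0),(179,255,22),300,3000,(285,165,350,225));
for q in b: print(q[0],q[1],onz(d,q[1][0],.085).round(4))
X=onz(d,b[0][1][0],.085)
rel([X[0],X[1],.115],10.8)
```

```text
1170.0 ((319.2139587402344, 196.9181671142578), (38.86827087402344, 40.09050369262695), 95.63530731201172) [0.6309 0.1723 0.085 ]
turn [-0.3  -0.02 -0.08] shift [0.0026 0.0021 0.0913] | tcp [0.6298 0.1694 0.2063] w 0.0 t 35.4 j6 94.3
```

```bash
python3 -m pendant '[-0.3,0,0,0.0025,0.002,0.03,0,-0.3,0,0,0.0025,0.002,0.06,0,-0.3,0,0,0.0025,0.002,0.08,0,-0.3,0,0,0.0025,0.002,0.088,0,-0.3,0,0,0.0025,0.002,0.09,0,-0.3,0,0,0.0025,0.002,0.09,0]';python3 -m pendant '[0,0,0,0,0,0.005,0,0,0,0,0,0,0.01,0,0,0,0,0,0,0.013,0,0,0,0,0,0,0.013,0]'
```

```text
time_s: 35.9
tcp_pos: [0.6303, 0.1733, 0.1167]
eef_rot: [[-0.188, 0.982, -0.0], [0.982, 0.188, 0.0], [0.0, -0.0, -1.0]]
contact_force: [-0.7, 1.0, 0.5]
width: 0.0001
time_s: 36.23
tcp_pos: [0.6315, 0.1741, 0.1048]
eef_rot: [[-0.188, 0.982, 0.003], [0.982, 0.188, 0.002], [0.001, 0.003, -1.0]]
contact_force: [1.7, 2.8, 3.3]
width: 0.0001
```

```bash
python3 -m pendant '[0,0,0,0,0,0.004,0,0,0,0,0,0,0.008,0,0,0,0,0,0,0.011,0,0,0,0,0,0,0.011,0]'; python3 -m pendant '[0,0,0,0,0,0.003,0,0,0,0,0,0,0.005,0,0,0,0,0,0,0.005,0,0,0,0,0,0,0.005,0]'
```

```text
time_s: 36.57
tcp_pos: [0.6317, 0.1741, 0.0937]
eef_rot: [[-0.188, 0.982, 0.004], [0.982, 0.188, 0.002], [0.002, 0.004, -1.0]]
contact_force: [-0.5, -0.0, 5.8]
width: -0.0005
time_s: 36.9
tcp_pos: [0.6318, 0.1741, 0.0901]
eef_rot: [[-0.188, 0.982, 0.004], [0.982, 0.188, 0.003], [0.002, 0.005, -1.0]]
contact_force: [-2.8, 0.2, 9.6]
width: -0.0001
```

```bash
python3 -m pendant '[0,0,0,0,0,0.004,0,0,0,0,0,0,0.004,0,0,0,0,0,0,0.004,0]'
```

```text
time_s: 37.15
tcp_pos: [0.6319, 0.1742, 0.0899]
eef_rot: [[-0.188, 0.982, 0.007], [0.982, 0.188, 0.004], [0.002, 0.007, -1.0]]
contact_force: [-7.1, -1.4, 19.5]
width: 0.0002
```

Hard stop confirmed: 19.5 N with no further travel. Now I'll release upward and back away.

```bash
python3 -m pendant '[0,0,0,0,0,-0.02,0,0,0,0,0,0,-0.04,0,0,0,0,0,0,-0.08,0,0,0,0,0,0,-0.12,0,0,0,0,0,0,-0.13,0,0,0,0,0,0,-0.13,0,0,0,0,0,0,-0.13,0]'; python3 -m pendant '[0,0,0,-0.02,-0.2,0,0,0,0,0,-0.02,-0.2,0,0,0,0,0,-0.02,-0.2,0,0,0,0,0,-0.02,-0.2,0,0,0,0,0,-0.02,-0.2,0,0,0,0,0,-0.02,-0.2,0,0,0,0,0,-0.02,-0.2,0,0]';python3 - <<'E'
from h import *
print(arm.observe()["tcp_pos"],arm.observe()["contact_force"])
S=arm.snapshot("scene");cv2.imwrite("pics/s26.png",S["img"][:,:,::-1])
cv2.imwrite("pics/s26z.png",cv2.resize(S["img"][120:300,220:500,::-1],None,fx=2.8,fy=2.8))
T=arm.snapshot("top");cv2.imwrite("pics/t26.png",cv2.resize(T["img"][120:265,180:480,::-1],None,fx=2.6,fy=2.6,interpolation=2))
bt,_=blobs(T["img"],(0,0,0),(179,255,50),40,400,(250,160,285,190))
bs,_=blobs(S["img"],(0,0,0),(179,255,50),60,600,(395,195,425,225))
for b in bs: print(tri([(T,bt[0][1][0]),(S,b[1][0])]),bt[0][1],b[1])
E
```

```text
time_s: 37.73
tcp_pos: [0.6312, 0.1734, 0.2198]
eef_rot: [[-0.187, 0.982, 0.007], [0.982, 0.187, 0.003], [0.002, 0.008, -1.0]]
contact_force: [-0.3, -0.2, -0.9]
width: -0.0001
time_s: 38.32
tcp_pos: [0.4352, 0.1152, 0.2158]
eef_rot: [[-0.187, 0.982, 0.002], [0.982, 0.187, 0.002], [0.002, 0.002, -1.0]]
contact_force: [0.5, 0.8, 0.2]
width: -0.0001
[0.43515265 0.11522889 0.21580893] [0.45986091 0.76227588 0.18509376]
(array([0.62985964, 0.17227772, 0.07585269]), np.float64(0.0018439120725302072)) ((262.3976135253906, 172.1214599609375), (11.346324920654297, 12.59969711303711), 170.92294311523438) ((409.075439453125, 209.43161010742188), (14.032537460327148, 15.991629600524902), 101.14594268798828)
```

View pics/s26z.png

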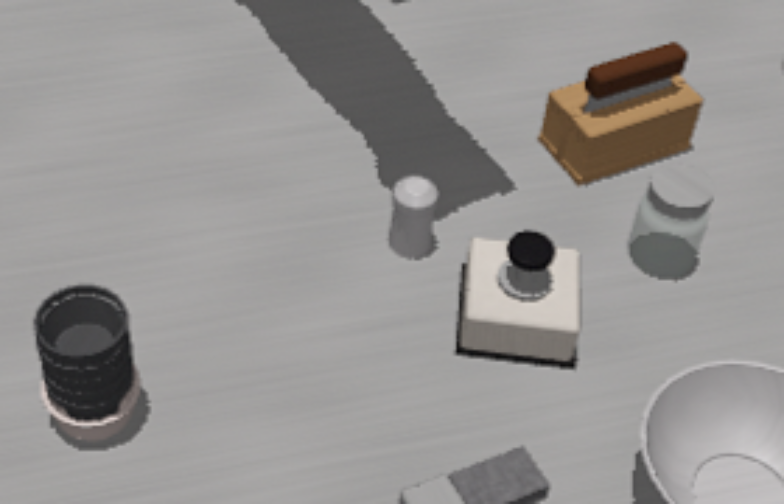

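View pics/t26.png

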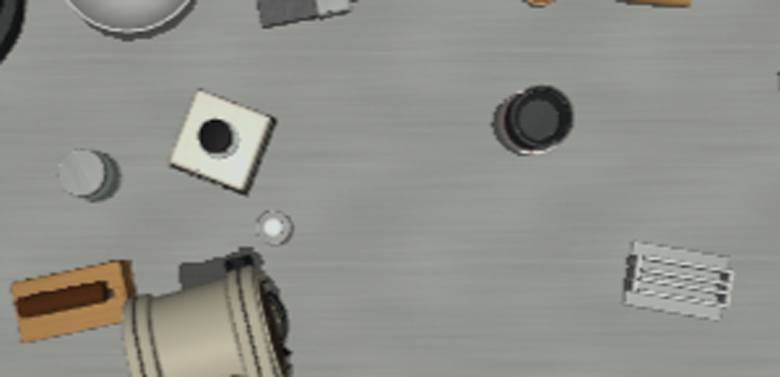

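The last pictures show five moulds in an upright stack in the stand, the scraper home in the block, and the plunger cap back at its starting height. The jar and shaker haven't moved and the robot is clear, so I'm handing in.

```bash
python3 -c "
from bench import arm
print(arm.close_job())"
```

```text
the job is handed in; nothing more can be done
None
```

The bench is cleared and the job is handed in, after about 38 s of robot time.

- **Moulds:** All five on the bench are nested upright in one stack in the white stand. In the last pictures the rims are evenly spaced and the stack is vertical to within about 2 px. None are left elsewhere.
- **Scraper:** It was moved from the rack into the block's slot. It stopped on the slot floor with its lower edge at about 8 mm, and stayed there after release.
- **Plunger:** I pressed it last. It reached its hard stop with the fingertips at about 65 mm (19.5 N, no further travel). Afterwards the cap measured at the same height as before, so it came back up.
- **Jar and shaker:** Both look unmoved in the pictures.

**Measurements that disagreed:**
- The gripper read 65–66 mm on the 68 mm rims, though every hold was level and firm.
- Heights from the two fixed cameras were up to about 10 mm off the text: mould rims came out at 41–56 mm against 45, and the plunger cap at 76 against about 80. I set positions from the wrist camera and contact instead.
- I saw no mould get knocked aside.

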